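# Set the pot height gauge to a sample pot

## Task

Set the height gauge to the sample pot that stands in it: take the big screwdriver out of its stand, loosen the clamp screw on the gauge's sloping face by turning it anticlockwise as far as it goes, then turn the stop screw on top of the arm clockwise until the feeler bar just touches the pot's rim without pressing hard on it. Then tighten the clamp screw fully again and put the screwdriver back upright in its stand. Turn the screws only with the screwdriver, do not push on the feeler bar by hand, leave the pot where it stands, and do not disturb the bowl, the vase and the pad of tags.

Things in the scene. Friction and masses are not known exactly. Their poses are not given: they have to be found in the camera images.
- gauge: Fixed gauge. Steel base plate 190 (x) by 230 (y -90 to 140), 12 thick; column 50 by 44 at x 0, y 115; from it an aluminium arm, 44 wide, runs along y to y = -30, its underside 135, its top 163 above the table. On the column a grey housing 60 by 56, its face sloping 35 degrees, looking up and to -x. Origin: underside of the base, straight below the stop screw; z up.
- clamp_head: Steel slotted head, 46 across, 17 high, of the clamp screw on the sloping face; it turns in place, friction about 0.06 Nm. Origin: middle of the slot's mouth (top of the head). z: screw axis, out of the face, 35 degrees from vertical towards the gauge's -x; x: along the slot. Slot 12 wide, 11 deep, 40 long, open at both ends.
- clamp_screw (a joint): Clamp screw angle (rad): 0 = fully tight (hard stop), 1.2 = fully loose (hard stop). Grows anticlockwise, seen looking at the head. It begins tight or nearly so (0 to 0.1).
- stop_head: Head of the stop screw, upright on top of the arm; same head and slot as the clamp screw's; it turns in place. Origin: middle of the slot's mouth, 181 above the table; z up; x: along the slot. Friction about 0.06 Nm until the feeler bar meets the pot, then quickly stiffer (10 N on the rim adds 0.08 Nm).
- stop_screw (a joint): Stop screw angle (rad), growing clockwise seen from above. Quick-set thread: each rad clockwise lowers the feeler bar 8 mm. It begins at 0 to 0.45; the bar reaches the rim at about 1.2; the screw's own stop is at 2.0.
- feeler: Steel feeler bar 140 long (gauge's x), 24 wide, 8 thick, sprung (10 N per mm) on a spindle from the stop screw, level below the arm and over the pot; it moves only up and down. Origin: middle of its underside. At the start it is 6 to 10 mm above the pot's rim.
- pot: Sample pot: cream glazed, open, 86 high, 112 across the rim, 76 across the foot, 0.5 kg, standing loose on the base plate under the feeler bar. Origin: middle of its underside; z up.
- pot_rim (a point): Middle of the sample pot's mouth, level with the rim (86 above its underside); z up.
- driver: Big flat-blade screwdriver, 136 long, 0.2 kg, upright in its stand, blade down. Origin: middle of the blade's tip; z: tip to handle. Blade 28 wide (x), 5 thick (y), 20 long, last 4 mm narrowed to 26 by 3.5; shank of 10 to z = 60; collar of 50 diameter z = 60 to 66; black handle 34 (x) by 24 (y), z = 66 to 136: grip it across the 24 mm, at about z = 100.
- stand: Fixed wooden block stand, foot plate 110 by 90, 70 high, with an upright rectangular well 40 (x) by 18 (y), 62 deep. The screwdriver hangs in it by its collar, blade along the well's x, tip 10 above the table. Origin: middle of the underside; z up.
- stand_mouth (a point): Middle of the well's mouth on top of the stand, 70 above the table.
- bowl: Bystander: glazed bowl, 100 across, 50 high, loose. Origin: underside.
- vase: Bystander: cream and green vase, 90 across, 130 high, loose. Origin: underside.
- tag_pad: Bystander: pad of paper tags 70 by 110 by 12, loose. Origin: underside.
Things that resemble listed ones, but are neither listed nor needed, are in the scene too. There is more than one size of the driver; the one meant has the size given above.

How it is judged:
By the outcome, as a careful person would: the job done as asked, in the order asked, and still so for the second after the job is handed in, with the robot touching nothing.
It also fails if it takes over 69 s, if anything falls off the work surface, if the arm or the gripper's body presses on something with over 40 N, if the wrist force passes 120 N, or if a joint passes its speed limit or range.

## Robot

A 6-joint arm with a two-finger parallel gripper is mounted at the origin on the work surface. World frame = base frame: x ahead of the robot, y to its left, z up, the work surface at z = 0. Lengths are in m, angles in rad, forces in N, time in s.
With the tool pointing down it reaches from about 0.35 to 0.775 m from the base axis. Payload 7.3 kg.
Tool frame: the origin (TCP) lies at the very end of the fingers, on their centre line; the grasp point (between the pads) lies 19 mm behind it; z points along the fingers, y is the line along which they close (so a half turn about z gives the same grasp; the last joint's range is limited). The gripper opens to 92 mm and grips with 3 to 60 N. Pads are 19 mm wide; open, the fingers measure 130 mm over their backs; the gripper's body (75 mm by 190 mm) begins 47 mm behind the grasp point.
Start: joints at [1.161, 0.342, 1.524, -0, 1.275, -0.146], TCP at [0.137, 0.507, 0.227] pointing down, gripper open.
Joint ranges: [-2.53, 2.53], [-0.77, 2.02], [0.04, 2.7], [-1, 4.14], [0.28, 2.66], [-3.11, 3.11]. Speed limits (rad/s): [2.57, 2.57, 3.14, 3.14, 3.14, 3.14].

## Interface

Orientations are given as [roll, pitch, yaw] about the fixed x, y, z axes, in that order (R = Rz(yaw) Ry(pitch) Rx(roll)).
In Python, from cell import robot gives the robot as it stands. The module is installed in compiled form; this text tells all that it offers.
- The arm moves only by the tool arm_command, never from a script. Its argument "moves" is a list of rows, each a list of 3 entries, a list of its own where there are three numbers: the shift along the tool's x, y, z in m, then the turn, a rotation vector about the tool's x, y, z in rad, then the finger opening in m, from 0 to 0.0918. In form: [[[dx, dy, dz], [ax, ay, az], claw], ...]. A call has exactly 5 rows; each row is the pose to reach, as a shift and turn from the pose commanded when the call began, along the tool's axes at that moment; what a row does not reach only later rows make up. A row lasts 1/10 s, in which the tool goes at most 50 mm and 8.59 degrees, less where a joint would pass 70% of its speed; a pose out of reach is approached as far as the arm can. A call with a gripper value outside its range is refused whole. The fingers move at their own pace and stop on an object; "squeeze" is the grip in N (left out, the last holds). Time passes only in rows, so rows that repeat a pose let the fingers close, or fill a call up. It gives the time, the measured TCP pose, the force, the opening and the grip force at its end, in the units of the state.
- robot.observe(): the state, without advancing time (a new reading comes with each control period).
- robot.read_camera(name): name is "scene" or "top" or "wrist"; returns the picture (400x640x3 uint8, red, green, blue); there is no depth.
- robot.camera_model(name): a dict with "fx", "fy", "cx", "cy" (pixels), "k1" (the pictures are not rectified: a ray, as slopes to the right and down, at radius r is drawn at 1 + k1 r^2 times it, then the intrinsics apply), "R" (3x3) and "t" (3): a world point X has camera coordinates R X + t. Camera axes: x right, y down, z forward; pixel columns grow to the right and rows downward; lengths in m; the calibration is good to about 2 mm. A picture is of the moment at which its call begins: read the wrist's pose just before it. camera_model takes no time and is no camera call; for the wrist camera it gives the pose at the moment of the call.
- robot.hand_in(): hands the job in; it is judged then, once.
The state is a dict: "time": time; "qpos": joint angles; "qvel": joint speeds; "joint_efforts": joint torques, N m; "tool_pos": TCP position; "tool_rot": TCP orientation; "contact_force": force on the tool from outside, world axes, zero at the start; "torque": the same for the moment, N m; "opening": finger opening in m; "grip_force": force on a finger pad.
Only numpy, scipy, OpenCV 4.12 (cv2) and the standard library are available. Lean on these libraries where they do the work, as an engineer would, in place of code of your own. Each camera call takes 0.05 s, during which the arm holds its last target. There are 200 camera calls.

## Working session

There is one attempt and no reset: what is moved stays moved. The work goes in short steps, Python scripts to look and compute and a tool call to move; the robot and the scene stay as the last step left them, time stands still between calls to the robot, and variables do not carry over. Pictures are saved under pics/ and viewed, at most 10 in all, crops included, and the job is handed in when it is done.

Besides the shell and the picture viewer there is one more tool, called after "Request:" by a JSON object that holds its "api" and its "payload". arm_command: Moves the arm, as the interface text tells. Its arguments: {"type":"object","properties":{"moves":{"type":"array"},"squeeze":{"type":"number"}},"required":["moves"]}

```bash
mkdir -p pics; ls
python3 - <<'E'
from cell import robot
import cv2,numpy as np
for n in("scene","top"):
    im=robot.read_camera(n); cv2.imwrite(f"pics/{n}0.png",im[:,:,::-1])
    m=robot.camera_model(n); print(n,{k:np.round(v,4).tolist() for k,v in m.items()})
o=robot.observe(); print({k:np.round(v,4).tolist() for k,v in o.items()})
E
```

```text
pics
scene {'fx': 436.8912, 'fy': 436.8912, 'cx': 313.0092, 'cy': 199.8052, 'k1': 0.0182, 'R': [[0.3416, 0.9398, 0.0048], [0.727, -0.261, -0.6351], [-0.5956, 0.2204, -0.7724]], 't': [-0.2154, -0.2652, 1.6198]}
top {'fx': 421.0311, 'fy': 421.0311, 'cx': 315.0661, 'cy': 191.6381, 'k1': -0.0978, 'R': [[-0.0005, -1.0, 0.0067], [-0.9879, -0.0005, -0.1549], [0.1549, -0.0067, -0.9879]], 't': [0.0328, 0.5217, 1.106]}
{'time': 0.1, 'qpos': [1.161, 0.3427, 1.5249, -0.0, 1.2754, -0.146], 'qvel': [0.0009, -0.0006, -0.0026, -0.0012, -0.0006, -0.0005], 'joint_efforts': [0.0017, -43.2008, -24.4696, 0.072, 0.0525, -0.0001], 'tool_pos': [0.1367, 0.5065, 0.2261], 'tool_rot': [-3.1402, -0.0002, 2.8778], 'contact_force': [-0.7044, -1.2629, 0.3548], 'torque': [-0.0329, 0.0639, -0.0184], 'grip_force': 0.0, 'opening': 0.0916}
```

View pics/top0.png

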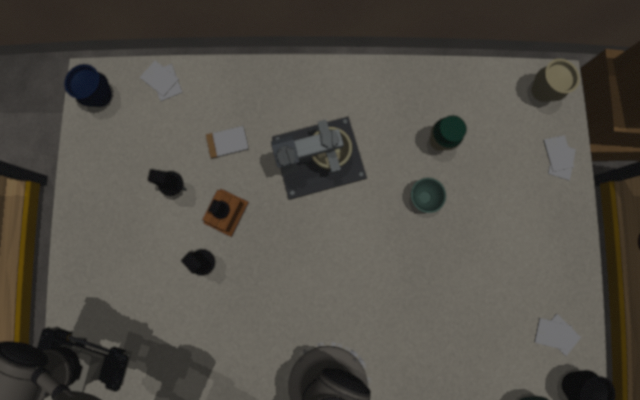

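View pics/scene0.png

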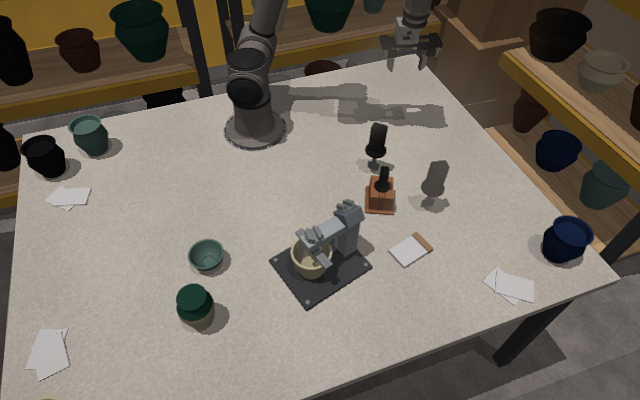

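The top view shows the stand at about (225,212) with a driver at (218,208), and the gauge plate with corners near (273,138), (348,118), (367,180) and (289,197). The bowl is at (428,195), the vase at (449,131) and the tag pad at (228,142). Two dark lookalikes stand at (172,183) and (200,262).

```bash
cat > h.py <<'E'
import numpy as np, cv2
from cell import robot
from scipy.spatial.transform import Rotation as Ro
def ray(m,uv):
    uv=np.atleast_2d(np.array(uv,float)); d=np.c_[(uv[:,0]-m["cx"])/m["fx"],(uv[:,1]-m["cy"])/m["fy"]]
    s=d.copy()
    for _ in range(15): s=d/(1+m["k1"]*(s**2).sum(1,keepdims=True))
    R=np.array(m["R"]); t=np.array(m["t"]); return -R.T@t, np.c_[s,np.ones(len(s))]@R
def plane(m,uv,z):
    c,d=ray(m,uv); return c+d*((z-c[2])/d[:,2])[:,None]
def proj(m,X):
    p=np.atleast_2d(X)@np.array(m["R"]).T+np.array(m["t"]); s=p[:,:2]/p[:,2:]
    s=s*(1+m["k1"]*(s**2).sum(1,keepdims=True)); return s*[m["fx"],m["fy"]]+[m["cx"],m["cy"]]
def bright(im,g=0.55): return (255*(im/255.)**g).astype(np.uint8)
def Rt(o): return Ro.from_euler("xyz",o["tool_rot"]).as_matrix()
def togo(o,p,Rgoal):
    """shift along and rotation vector about the tool axes from observed pose to goal"""
    R=Rt(o); return R.T@(np.array(p)-o["tool_pos"]), Ro.from_matrix(R.T@Rgoal).as_rotvec()
E
python3 - <<'E'
from h import *
m=robot.camera_model("top"); im=cv2.imread("pics/top0.png")
print("plate",plane(m,[(273,138),(348,118),(367,180),(289,197)],.012).round(3).tolist())
hsv=cv2.cvtColor(im,cv2.COLOR_BGR2HSV)
k=((hsv[:,:,0]<14)&(hsv[:,:,1]>120)&(hsv[:,:,2]>40)).astype(np.uint8); k[:, :195]=0;k[:,255:]=0;k[:185]=0;k[245:]=0
c=max(cv2.findContours(k,0,2)[0],key=cv2.contourArea); b=cv2.boxPoints(cv2.minAreaRect(c)); print(b.tolist(),plane(m,b,.01).round(3).tolist())
print("handle top z.146",plane(m,[(218,208)],.146).round(3),"others",plane(m,[(158,176),(190,260)],.13).round(3).tolist())
cr=im[105:285,140:380]; cv2.imwrite("pics/c1.png",cv2.resize(bright(cr),None,fx=3.3,fy=3.3,interpolation=2))
E
```

```text
plate [[0.681, 0.153, 0.012], [0.741, -0.062, 0.012], [0.559, -0.113, 0.012], [0.511, 0.105, 0.012]]
[[201.80003356933594, 221.40000915527344], [218.6000213623047, 187.8000030517578], [247.40000915527344, 202.1999969482422], [230.6000213623047, 235.8000030517578]] [[0.442, 0.348, 0.01], [0.537, 0.304, 0.01], [0.497, 0.221, 0.01], [0.403, 0.266, 0.01]]
handle top z.146 [[0.464 0.273 0.146]] others [[0.548, 0.434, 0.13], [0.337, 0.342, 0.13]]
```

View pics/c1.png

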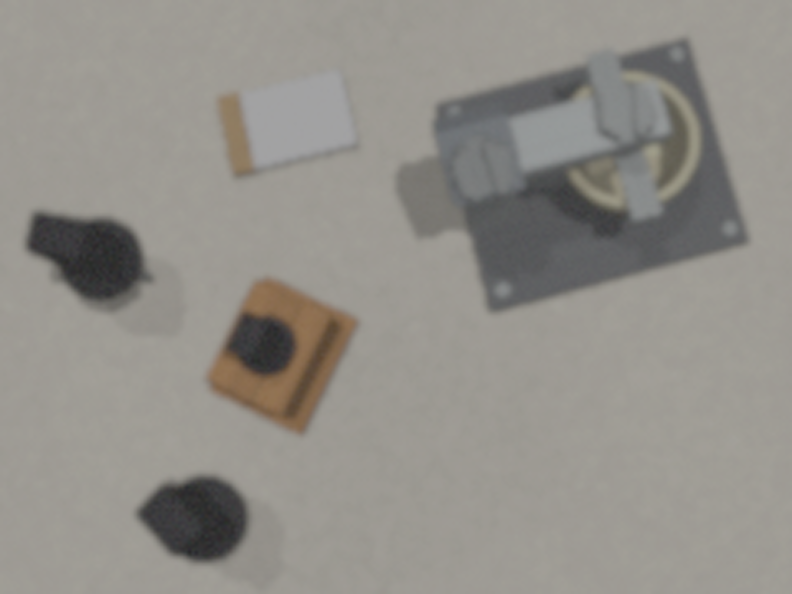

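The wooden stand has foot corners near (262,280), (355,320), (302,432) and (210,382) in the crop, so its long axis runs at a yaw of about 2.71. The gauge's column is at the left (+y world), with the clamp head at crop (485,168) and the stop head at (628,110). I'll move to look from above the stand.

Request:
{"api": "arm_command", "payload": {"moves": [[[-0.19,-0.07,-0.04],[0,0,0.08],0.09],[[-0.19,-0.07,-0.04],[0,0,0.08],0.09],[[-0.19,-0.07,-0.04],[0,0,0.08],0.09],[[-0.19,-0.07,-0.04],[0,0,0.08],0.09],[[-0.21,-0.08,-0.04],[0,0,0.08],0.09]]}}

```text
time: 0.6
tool_pos: [0.3215, 0.3732, 0.2676]
tool_rot: [3.14, 0.002, 2.796]
contact_force: [-1.0, 0.1, -0.2]
opening: 0.09
grip_force: 0.0
```

Request:
{"api": "arm_command", "payload": {"moves": [[[-0.16,-0.05,-0.04],[0,0,0.087],0.09],[[-0.16,-0.05,-0.04],[0,0,0.087],0.09],[[-0.16,-0.05,-0.04],[0,0,0.087],0.09],[[-0.16,-0.05,-0.04],[0,0,0.087],0.09],[[-0.16,-0.05,-0.04],[0,0,0.087],0.09]]}}

```text
time: 1.1
tool_pos: [0.4549, 0.2718, 0.3067]
tool_rot: [3.142, 0.001, 2.707]
contact_force: [0.5, 1.1, 0.0]
opening: 0.0899
grip_force: 0.0
```

Run:
```python
from h import *
o=robot.observe(); m=robot.camera_model("wrist"); im=robot.read_camera("wrist")
print({k:np.round(o[k],4).tolist() for k in("tool_pos","tool_rot","qpos","time")}); R=np.array(m["R"]); print((-R.T@m["t"]).round(3),R.round(2).tolist(),m["fx"])
cv2.imwrite("pics/w1r.png",im[:,:,::-1]); cv2.imwrite("pics/w1.png",bright(im[:,:,::-1]))
```

```text
{'tool_pos': [0.4549, 0.2718, 0.3067], 'tool_rot': [3.1415, 0.0008, 2.7066], 'qpos': [0.3943, 0.302, 1.3615, -0.0006, 1.4775, -0.7414], 'time': 1.1}
[0.379 0.306 0.465] [[0.42, 0.91, -0.0], [0.86, -0.4, 0.31], [0.28, -0.13, -0.95]] 312.08037402674444
```

View pics/w1.png

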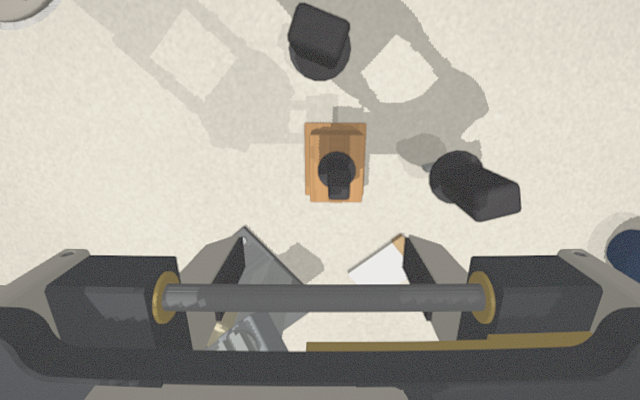

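The wrist view shows the wanted driver in the wooden stand. Its collar is at about (337,168), 38 px across, which is about 49 mm and matches. Its handle top is at about (339,190). The two lookalikes at (320,45) and (475,185) are clearly bigger.

Run:
```python
from h import *
m=robot.camera_model("wrist"); im=cv2.imread("pics/w1r.png"); o=robot.observe()
hsv=cv2.cvtColor(im,cv2.COLOR_BGR2HSV)
roi=np.zeros(im.shape[:2],np.uint8); roi[140:210,305:375]=1
k=((hsv[:,:,2]<45)&(roi>0)).astype(np.uint8)
k=cv2.morphologyEx(k,cv2.MORPH_OPEN,np.ones((3,3)))
for y in range(144,208,3):
    xs=np.where(k[y])[0]; print(y,xs.min() if len(xs) else None,xs.max() if len(xs) else None,end="; ")
w=((hsv[:,:,0]<20)&(hsv[:,:,1]>110)).astype(np.uint8)*0+((hsv[:,:,0]<20)&(hsv[:,:,1]>110)); w=w.astype(np.uint8); w[:110]=0;w[210:]=0;w[:,:295]=0;w[:,375:]=0
c=max(cv2.findContours(w,0,2)[0],key=cv2.contourArea); r=cv2.minAreaRect(c); print("\nstand",r, cv2.boundingRect(c))
X0=np.array([.464,.276]); 
ex=np.array([np.cos(2.7066),np.sin(2.7066),0])
# predicted collar centre and handle-top edges for a guess
print(proj(m,[[*X0,.076],[*X0,.146]]+[np.r_[X0,.146]+s*.017*ex for s in(1,-1)]).round(1).tolist())
```

```text
144 None None; 147 None None; 150 None None; 153 329 344; 156 324 348; 159 321 351; 162 320 353; 165 319 353; 168 318 354; 171 318 354; 174 319 354; 177 320 353; 180 321 351; 183 324 349; 186 328 348; 189 329 348; 192 329 348; 195 329 348; 198 330 347; 201 None None; 204 None None; 207 None None; 
stand ((335.0, 162.5), (79.0, 60.0), 90.0) (305, 123, 61, 80)
[[329.8, 171.7], [331.1, 186.9], [331.2, 171.2], [330.9, 202.0]]
```

Run:
```python
from h import *
m=robot.camera_model("wrist"); o=robot.observe()
c=plane(m,[(336.2,169.5)],.076)[0]; h=plane(m,[(338.6,199.7)],.146)[0]
ex=np.array([np.cos(2.7066),np.sin(2.7066),0]); print(c,h,h+ex*.017)
print("foot corners yaw", [plane(m,[p],.01).round(3).tolist() for p in [(305,123),(366,123),(305,203),(366,203)]])
g=(c[:2]+(h+ex*.017)[:2])/2; print(g)
p=[*g,.091]; R=Ro.from_euler("xyz",[np.pi,0,2.7066]).as_matrix(); print(togo(o,p,R))
```

```text
[0.46479186 0.2845871  0.076     ] [0.48049726 0.27741944 0.146     ] [0.46508042 0.2845833  0.146     ]
foot corners yaw [[[0.399, 0.268, 0.01]], [[0.436, 0.347, 0.01]], [[0.508, 0.216, 0.01]], [[0.547, 0.301, 0.01]]]
[0.46493614 0.2845852 ]
(array([-0.00595276,  0.01554539,  0.21523706]), array([-0.00039124, -0.00078712,  0.00149676]))
```

Request:
{"api": "arm_command", "payload": {"moves": [[[-0.006,0.0155,0.04],[0,0,0],0.06],[[-0.006,0.0155,0.09],[0,0,0],0.06],[[-0.006,0.0155,0.14],[0,0,0],0.06],[[-0.006,0.0155,0.18],[0,0,0],0.06],[[-0.006,0.0155,0.2],[0,0,0],0.06]]}}

```text
time: 1.65
tool_pos: [0.4607, 0.2856, 0.1026]
tool_rot: [-3.137, -0.005, 2.712]
contact_force: [0.4, -0.6, -0.0]
opening: 0.0605
grip_force: 0.0
```

Request:
{"api": "arm_command", "payload": {"moves": [[[0,0,0.015],[0,0,0],0.06],[[0,0,0.015],[0,0,0],0.02],[[0,0,0.015],[0,0,0],0.015],[[0,0,0.015],[0,0,0],0.015],[[0,0,0.015],[0,0,0],0.015]], "squeeze": 50}}

```text
time: 2.15
tool_pos: [0.4648, 0.2859, 0.0928]
tool_rot: [3.14, 0.001, 2.711]
contact_force: [0.2, 0.4, 0.1]
opening: 0.0324
grip_force: 0.0
```

Request:
{"api": "arm_command", "payload": {"moves": [[[0,0,0],[0,0,0],0.015],[[0,0,0],[0,0,0],0.015],[[0,0,0],[0,0,0],0.015],[[0,0,0],[0,0,0],0.015],[[0,0,0],[0,0,0],0.015]], "squeeze": 50}}

```text
time: 2.65
tool_pos: [0.4648, 0.2856, 0.0925]
tool_rot: [3.141, 0.001, 2.711]
contact_force: [-1.4, 0.2, 6.7]
opening: 0.0238
grip_force: 49.9
```

Request:
{"api": "arm_command", "payload": {"moves": [[[0,0,-0.045],[0,0,0],0.015],[[0,0,-0.09],[0,0,0],0.015],[[0,0,-0.14],[0,0,0.14],0.015],[[0,0,-0.19],[0,0,0.28],0.015],[[0,0,-0.23],[0,0,0.42],0.015]]}}

```text
time: 3.15
tool_pos: [0.4644, 0.2853, 0.3246]
tool_rot: [3.14, 0.001, 2.285]
contact_force: [1.2, -0.1, -1.4]
opening: 0.0236
grip_force: 49.9
```

Run:
```python
from h import *
o=robot.observe(); print(o["tool_pos"],o["tool_rot"]); print(togo(o,[.55,.05,.32],Ro.from_euler("xyz",[np.pi,0,.42]).as_matrix()))
```

```text
[0.46440425 0.28533576 0.32460589] [3.13955773e+00 6.17750705e-04 2.28493762e+00]
(array([-0.23389252, -0.08946612,  0.00456833]), array([ 1.98387834e-03, -1.47011369e-03,  1.86493745e+00]))
```

Request:
{"api": "arm_command", "payload": {"moves": [[[-0.045,-0.018,0],[0,0,0.14],0.015],[[-0.09,-0.035,0],[0,0,0.28],0.015],[[-0.14,-0.05,0],[0,0,0.42],0.015],[[-0.18,-0.07,0],[0,0,0.56],0.015],[[-0.22,-0.085,0],[0,0,0.7],0.015]]}}

```text
time: 3.65
tool_pos: [0.5456, 0.0617, 0.3213]
tool_rot: [-3.141, 0.0, 1.584]
contact_force: [2.1, 0.6, -1.4]
opening: 0.0237
grip_force: 49.9
```

Request:
{"api": "arm_command", "payload": {"moves": [[[0,0,0],[0,0,0.14],0.015],[[0,0,0],[0,0,0.28],0.015],[[0,0,0],[0,0,0.42],0.015],[[0,0,0],[0,0,0.56],0.015],[[0,0,0],[0,0,0.7],0.015]]}}

```text
time: 4.15
tool_pos: [0.5454, 0.0638, 0.3212]
tool_rot: [-3.141, 0.001, 0.885]
contact_force: [-0.4, 0.2, -1.7]
opening: 0.0242
grip_force: 49.9
```

Request:
{"api": "arm_command", "payload": {"moves": [[[0,0,0],[0,0,0.14],0.015],[[0,0,0],[0,0,0.28],0.015],[[0,0,0],[0,0,0.42],0.015],[[0,0,0],[0,0,0.46],0.015],[[0,0,0],[0,0,0.46],0.015]]}}

```text
time: 4.65
tool_pos: [0.5454, 0.0639, 0.3212]
tool_rot: [-3.141, 0.001, 0.43]
contact_force: [-0.7, -1.3, -2.0]
opening: 0.0235
grip_force: 49.9
```

Run:
```python
from h import *
o=robot.observe(); m=robot.camera_model("wrist"); im=robot.read_camera("wrist")
print({k:np.round(o[k],4).tolist() for k in("tool_pos","tool_rot","qpos","time")})
cv2.imwrite("pics/w2r.png",im[:,:,::-1])
b=cv2.resize(bright(im[:300,80:560,::-1],.7),None,fx=1.6,fy=1.6,interpolation=2); cv2.imwrite("pics/w2.png",b)
```

```text
{'tool_pos': [0.5454, 0.0639, 0.3212], 'tool_rot': [-3.1411, 0.0009, 0.4304], 'qpos': [-0.023, 0.3355, 1.275, 0.0001, 1.532, 1.1173], 'time': 4.65}
```

View pics/w2.png

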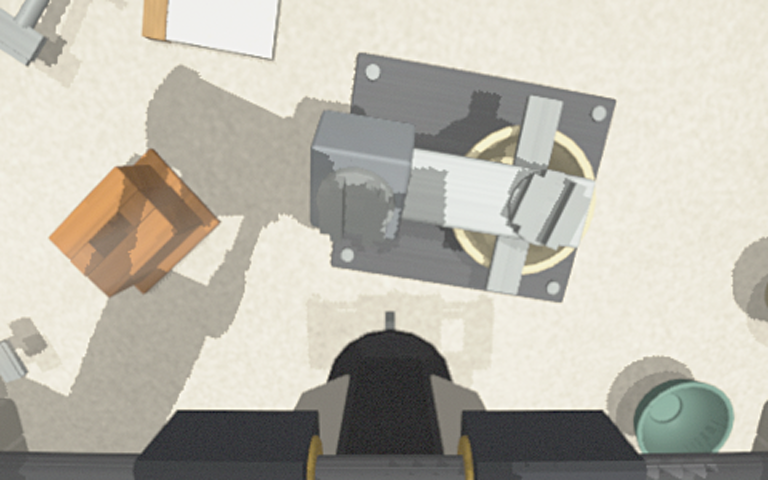

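The blade tip shows at crop (390,315). The gauge plate corners are at (360,53), (615,98), (562,302) and (332,265). The stop head is at about (553,208) with its slot near (563,210), and the clamp head is at (355,208). Zooming in on the heads.

Run:
```python
from h import *
im=cv2.imread("pics/w2r.png")
# px = 80+cx/1.6 ; py = cy/1.6
a=im[95:165,268:338]; b=im[95:165,388:458]
f=lambda x:cv2.resize(bright(x,.6),(399,399),interpolation=cv2.INTER_CUBIC)
cv2.imwrite("pics/z2.png",np.hstack([f(a),f(b)]))
```

```text
(no output)
```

View pics/z2.png

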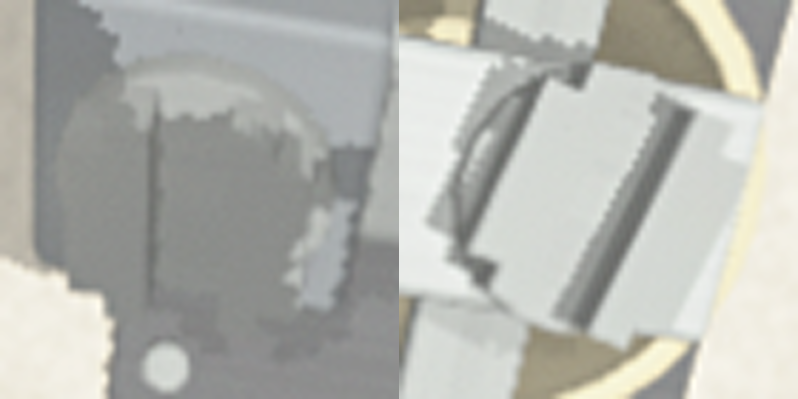

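In the zoom, the stop head's right slot edge runs from (690,110) to (590,325). The clamp head is a disc centred near (190,188), and its slot's left edge is the line x≈151 from y 90 to 300, so that slot lies nearly along the tool's x.

```bash
cat >> h.py <<'E'
def zt(cz,yaw):
    """tool rotation: tool z = -cz, tool x = horizontal-yaw direction projected normal to cz"""
    z=-np.array(cz); x=np.array([np.cos(yaw),np.sin(yaw),0]); x=x-z*(x@z); x/=np.linalg.norm(x); return np.c_[x,np.cross(z,x),z]
E
python3 - <<'E'
from h import *
import json
o=robot.observe(); m=robot.camera_model("wrist")
json.dump({k:np.array(v).tolist() for k,v in m.items()},open("m2.json","w"))
raw=lambda x,y:(80+x/1.6,y/1.6)
P=plane(m,[raw(360,53),raw(615,98),raw(562,302),raw(332,265)],.012); print("corners",P.round(4).tolist())
d=[np.linalg.norm(P[i]-P[(i+1)%4]) for i in range(4)]; print("sides",np.round(d,3))
v=(P[0]-P[1])+(P[3]-P[2]); yaw=np.arctan2(v[1],v[0])-np.pi/2; gy=np.r_[-np.sin(yaw),np.cos(yaw)]; gx=np.r_[np.cos(yaw),np.sin(yaw)]
G=P[:,:2].mean(0)-.025*gy; print("yaw",yaw,"origin",G)
zs=lambda x,y:(388+(x-399)/5.7,95+y/5.7); zc=lambda x,y:(268+x/5.7,95+y/5.7)
e=plane(m,[zs(690,110),zs(590,325)],.181); u=(e[0]-e[1])[:2]; L=np.linalg.norm(u);u/=L
n=np.r_[-u[1],u[0]]; print("slot edge",e.round(4).tolist(),"len",L,"yaw",np.arctan2(u[1],u[0]),"centre",e[:,:2].mean(0)+n*.006)
c=plane(m,[zc(188,188)],.18)[0]; print("clamp c",c,"local",(c[:2]-G)@gx,(c[:2]-G)@gy)
E
```

```text
corners [[0.6864, 0.1552, 0.012], [0.7485, -0.0616, 0.012], [0.567, -0.1139, 0.012], [0.5066, 0.1053, 0.012]]
sides [0.226 0.189 0.227 0.187]
yaw 0.2737306566352937 origin [ 0.63390015 -0.00283595]
slot edge [[0.6528, -0.0069, 0.181], [0.6149, -0.0097, 0.181]] len 0.03800082796040112 yaw 0.07368108714452547 centre [ 0.63341291 -0.00229217]
clamp c [0.58684604 0.105135   0.18      ] local -0.016114986580560074 0.11667100268896871
```

```bash
cat >> h.py <<'E'
import json
GY=0.2737; GO=np.array([.6336,-.0026,0]); gx=np.r_[np.cos(GY),np.sin(GY),0]; gy=np.r_[-np.sin(GY),np.cos(GY),0]; ez=np.r_[0,0,1.]
cz=-gx*np.sin(np.radians(35))+ez*np.cos(np.radians(35))
def frame(z,x): z=np.array(z); x=x-z*(x@z); x/=np.linalg.norm(x); return np.c_[x,np.cross(z,x),z]
E
python3 - <<'E'
from h import *
m=json.load(open("m2.json")); m={k:np.array(v) for k,v in m.items()}; o=robot.observe()
zc=lambda x,y:(268+x/5.7,95+y/5.7)
c,d=ray(m,[zc(152,95),zc(150,295)]); s=np.cross(np.cross(d[0],d[1]),cz); s/=np.linalg.norm(s); s*=np.sign(s[0])
xs=frame(cz,gx); print("slot dir",s,"angle from slope-x about cz",np.arctan2(s@xs[:,1],s@xs[:,0]))
C=np.array([.587,.105,.18]); R=frame(-cz,s); p=C+cz*(.0825+.07)
sh,rv=togo(o,p,R); print(p,sh.round(4),rv.round(3),Ro.from_matrix(R).as_euler("xyz"))
E
```

```text
slot dir [0.77451597 0.26817925 0.57289169] angle from slope-x about cz 0.04886814397347717
[0.50278547 0.08135714 0.30492069] [-0.0314 -0.0337  0.0164] [-0.064  0.609  0.106] [ 3.10740176 -0.61002957  0.33333373]
```

Request:
{"api": "arm_command", "payload": {"moves": [[[-0.006,-0.007,0.0],[-0.013,0.122,0.021],0.015],[[-0.012,-0.014,0.004],[-0.026,0.244,0.042],0.015],[[-0.019,-0.02,0.008],[-0.038,0.365,0.064],0.015],[[-0.025,-0.027,0.012],[-0.051,0.487,0.085],0.015],[[-0.0314,-0.0337,0.0164],[-0.064,0.609,0.106],0.015]]}}

```text
time: 5.2
tool_pos: [0.5023, 0.0813, 0.3056]
tool_rot: [3.104, -0.616, 0.333]
contact_force: [0.5, 0.7, -1.0]
opening: 0.0237
grip_force: 49.9
```

Run:
```python
from h import *
o=robot.observe(); m=robot.camera_model("wrist"); im=robot.read_camera("wrist")
print({k:np.round(o[k],4).tolist() for k in("tool_pos","tool_rot","qpos","time")})
json.dump({k:np.array(v).tolist() for k,v in m.items()},open("m3.json","w"))
cv2.imwrite("pics/w3r.png",im[:,:,::-1])
cv2.imwrite("pics/w3.png",cv2.resize(bright(im[60:260,220:470,::-1],.5),None,fx=3,fy=3,interpolation=2))
```

```text
{'tool_pos': [0.5023, 0.0813, 0.3056], 'tool_rot': [3.1041, -0.6163, 0.3332], 'qpos': [-0.1365, -0.0563, 1.9463, 0.3592, 0.7059, 0.9033], 'time': 5.2}
```

View pics/w3.png

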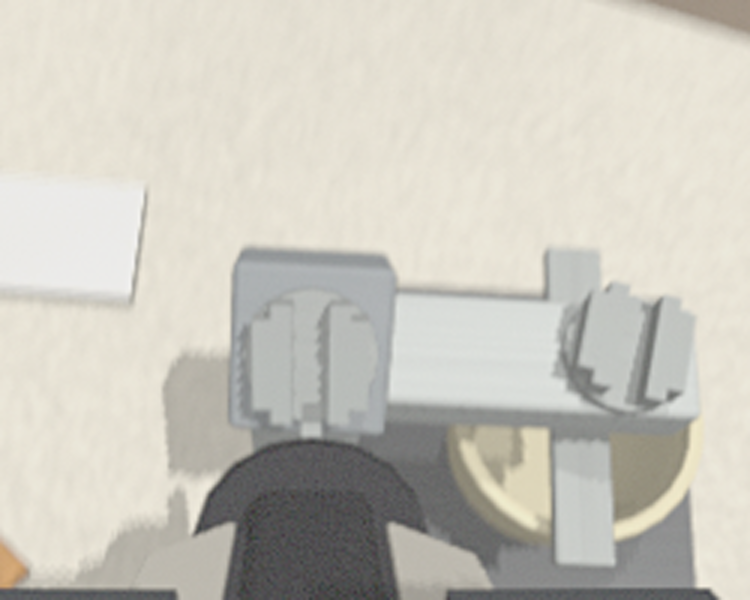

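The clamp head is clear in this view. Its slot lies between x≈292 and 330 and runs vertically in the image, parallel to the tool's x. Its middle is at about (311,363), and the blade tip at (312,428) is in line with it laterally.

Run:
```python
from h import *
L=lambda f:{k:np.array(v) for k,v in json.load(open(f)).items()}
m2,m3=L("m2.json"),L("m3.json"); o=robot.observe(); R=Rt(o); p=np.array(o["tool_pos"])
a=[(268+185/5.7,95+187/5.7)]; b=[(220+311/3,60+363/3)]
c2,d2=ray(m2,a); c3,d3=ray(m3,b); d2=d2[0]/np.linalg.norm(d2);d3=d3[0]/np.linalg.norm(d3)
A=np.c_[d2,-d3]; s=np.linalg.lstsq(A,c3-c2,rcond=None)[0]; X2=c2+s[0]*d2;X3=c3+s[1]*d3
C=(X2+X3)/2; print("gap",np.linalg.norm(X2-X3),"C",C,"local",(C-GO)@gx,(C-GO)@gy,C[2],"dist",s)
tip=p+R[:,2]*.0825; print("tip px crop",((proj(m3,[tip,tip+R[:,0]*.014,tip-R[:,0]*.014])-[220,60])*3).round(1).tolist())
print("tip->C in tool axes",(R.T@(C-tip)).round(4), "axis err deg",np.degrees(np.arccos(-R[:,2]@cz)))
# alternative: ray 3 with local y=.115 plane / with depth from z
for z in(.17,.175,.18,.185): 
    q=plane(m3,b,z)[0]; print(z,q.round(4),((q-GO)@gx).round(4),((q-GO)@gy).round(4),(R.T@(q-tip)).round(4))
```

```text
gap 0.0023642473155361947 C [0.58739637 0.10437857 0.18393834] local -0.01556797681915291 0.11548517973058312 0.1839383364496177 dist [0.2979465  0.31961727]
tip px crop [[291.3, 464.4], [291.1, 416.4], [291.5, 510.7]]
tip->C in tool axes [0.0123 0.0047 0.0656] axis err deg 0.12378280552243624
0.17 [0.5926 0.1044 0.17  ] -0.0106 0.1141 [0.0083 0.006  0.0799]
0.175 [0.5908 0.1039 0.175 ] -0.0125 0.1142 [0.0097 0.0059 0.0747]
0.18 [0.5889 0.1035 0.18  ] -0.0143 0.1142 [0.011  0.0059 0.0695]
0.185 [0.5871 0.1031 0.185 ] -0.0162 0.1143 [0.0123 0.0059 0.0644]
```

Request:
{"api": "arm_command", "payload": {"moves": [[[0.012,0.0005,0.01],[0,0,0],0.015],[[0.012,0.0005,0.03],[0,0,0],0.015],[[0.012,0.0005,0.05],[0,0,0],0.015],[[0.012,0.0005,0.058],[0,0,0],0.015],[[0.012,0.0005,0.058],[0,0,0],0.015]]}}

```text
time: 5.75
tool_pos: [0.5446, 0.0934, 0.2636]
tool_rot: [3.108, -0.608, 0.333]
contact_force: [-0.0, 0.4, -2.9]
opening: 0.024
grip_force: 49.9
```

Run:
```python
from h import *
o=robot.observe(); m=robot.camera_model("wrist"); im=robot.read_camera("wrist")
print({k:np.round(o[k],4).tolist() for k in("tool_pos","tool_rot","qpos","time","contact_force","torque")})
json.dump({k:np.array(v).tolist() for k,v in m.items()},open("m4.json","w"))
cv2.imwrite("pics/w4r.png",im[:,:,::-1])
cv2.imwrite("pics/w4.png",cv2.resize(bright(im[120:245,250:400,::-1],.5),None,fx=4,fy=4,interpolation=2))
```

```text
{'tool_pos': [0.5446, 0.0934, 0.2636], 'tool_rot': [3.1076, -0.608, 0.3331], 'qpos': [-0.0877, 0.0792, 1.9293, 0.3733, 0.5877, 0.9062], 'time': 5.75, 'contact_force': [-0.0497, 0.3969, -2.8969], 'torque': [-0.1996, 0.6426, -0.0119]}
```

View pics/w4.png

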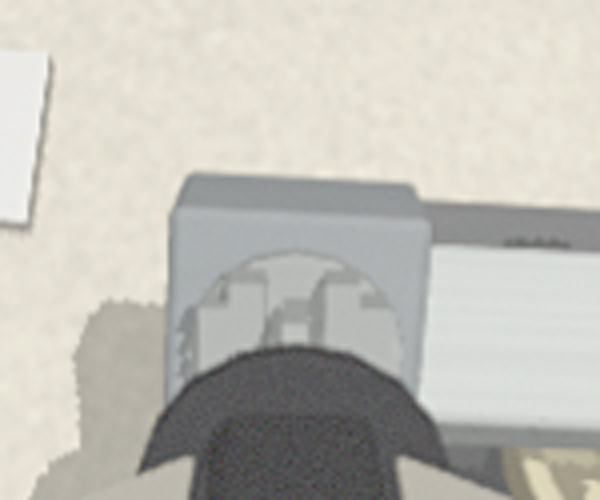

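The blade edge at (295,325) sits midway between the cheeks (edges at x≈268 and 318), so it is well aligned. Inserting.

Request:
{"api": "arm_command", "payload": {"moves": [[[0,0,0.004],[0,0,0],0.015],[[0,0,0.008],[0,0,0],0.015],[[0,0,0.011],[0,0,0],0.015],[[0,0,0.013],[0,0,0],0.015],[[0,0,0.013],[0,0,0],0.015]]}}

```text
time: 6.3
tool_pos: [0.5524, 0.0954, 0.2601]
tool_rot: [3.103, -0.62, 0.336]
contact_force: [-28.6, -4.6, 33.4]
opening: 0.0236
grip_force: 50.0
```

Request:
{"api": "arm_command", "payload": {"moves": [[[0,0,0.001],[0,0,0],0.015],[[0,0,0.002],[0,0,0],0.015],[[0,0,0.003],[0,0,0],0.015],[[0,0,0.003],[0,0,0],0.015],[[0,0,0.003],[0,0,0],0.015]]}}

```text
time: 6.8
tool_pos: [0.5549, 0.0962, 0.2603]
tool_rot: [3.101, -0.625, 0.336]
contact_force: [-36.7, -4.5, 47.3]
opening: 0.0236
grip_force: 50.0
```

Request:
{"api": "arm_command", "payload": {"moves": [[[0,0,-0.003],[0,0,0],0.015],[[0,0,-0.006],[0,0,0],0.015],[[0,0,-0.007],[0,0,0],0.015],[[0,0,-0.007],[0,0,0],0.015],[[0,0,-0.007],[0,0,0],0.015]]}}

```text
time: 7.3
tool_pos: [0.5496, 0.0945, 0.2576]
tool_rot: [3.107, -0.611, 0.332]
contact_force: [-5.9, -2.0, 5.6]
opening: 0.0235
grip_force: 50.0
```

Run:
```python
from h import *
o=robot.observe(); m=robot.camera_model("wrist"); im=robot.read_camera("wrist")
print({k:np.round(o[k],4).tolist() for k in("tool_pos","tool_rot","contact_force","torque")})
R=Rt(o);p4=np.array([.5446,.0934,.2636]); print("advance since w4, tool axes",(R.T@(o["tool_pos"]-p4)).round(4))
cv2.imwrite("pics/w5r.png",im[:,:,::-1])
old=cv2.imread("pics/w4r.png")
f=lambda x:cv2.resize(bright(x[175:225,285:365],.5),None,fx=7,fy=7,interpolation=cv2.INTER_CUBIC)
s=cv2.imread("pics/w3r.png"); sc=robot.read_camera("scene")
cv2.imwrite("pics/sc5.png",sc[:,:,::-1])
q=cv2.resize(bright(sc[160:260,290:390,::-1],.6),(560,560),interpolation=2)
a=np.vstack([f(im[:,:,::-1])]); cv2.imwrite("pics/w5.png",np.hstack([cv2.resize(q,(350,350))[:,:240],a]))
print(a.shape)
```

```text
{'tool_pos': [0.5496, 0.0945, 0.2576], 'tool_rot': [3.1066, -0.6115, 0.3324], 'contact_force': [-5.9018, -1.9916, 5.58], 'torque': [-0.0909, 0.7352, 0.1093]}
advance since w4, tool axes [0.0007 0.0003 0.0079]
(350, 560, 3)
```

View pics/w5.png

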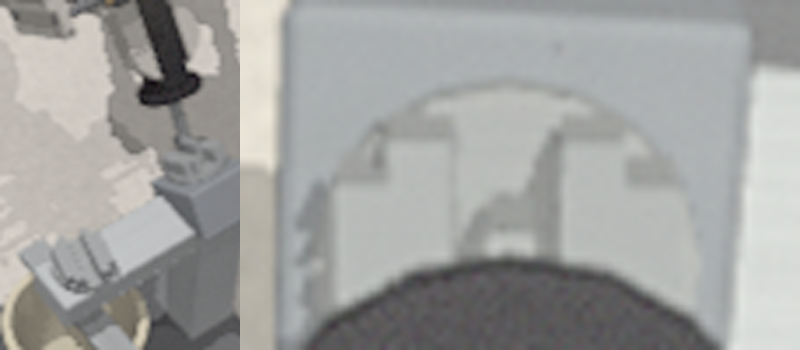

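The blade (bright square at (510,245)) lies midway between the cheeks at x≈455 and 560. The scene crop shows the driver standing in the head. I'll check the insertion depth with the scene camera.

Run:
```python
from h import *
ms=robot.camera_model("scene"); C=np.array([.5874,.1044,.1839])
for d in(0,.043,.052,.063,.072): print(d,((proj(ms,C+cz*d)[0]-[290,160])*3.5).round(1))
sc=cv2.imread("pics/sc5.png"); g=cv2.cvtColor(sc,cv2.COLOR_BGR2GRAY)
k=(g<32).astype(np.uint8)
for y in range(176,192): 
    xs=np.where(k[y,320:360])[0]+320; print(y,(xs.min(),xs.max()) if len(xs) else None,end="; ")
print()
# wrist rows: predicted pixel of collar front edge & blade front edge for driver z offsets
o=robot.observe(); m=robot.camera_model("wrist"); R=Rt(o); p=np.array(o["tool_pos"])
for s in(0,.004,.008): 
    t=p+R[:,2]*(.0825-s); print(s,proj(m,[t-R[:,2]*.066+R[:,0]*.025,t+R[:,0]*.013,t-R[:,2]*.02+R[:,0]*.014])[:,1].round(1))
```

```text
0 [192.5 162.9]
0.043 [174.8 112.2]
0.052 [171.1 101.5]
0.063 [166.4  88.2]
0.072 [162.6  77.3]
176 (np.int64(335), np.int64(342)); 177 (np.int64(335), np.int64(342)); 178 (np.int64(336), np.int64(342)); 179 (np.int64(336), np.int64(342)); 180 (np.int64(336), np.int64(342)); 181 (np.int64(337), np.int64(345)); 182 (np.int64(331), np.int64(346)); 183 (np.int64(331), np.int64(346)); 184 (np.int64(331), np.int64(346)); 185 (np.int64(330), np.int64(346)); 186 (np.int64(330), np.int64(345)); 187 (np.int64(330), np.int64(343)); 188 (np.int64(330), np.int64(340)); 189 (np.int64(330), np.int64(339)); 190 None; 191 None; 
0 [200.8 188.7 195. ]
0.004 [203.  190.1 196.7]
0.008 [205.3 191.6 198.4]
```

Run:
```python
from h import *
L=lambda f:{k:np.array(v) for k,v in json.load(open(f)).items()}
poses={"m2.json":([.5454,.0639,.3212],[-3.1411,.0009,.4304]),"m3.json":([.5023,.0813,.3056],[3.1041,-.6163,.3332]),"m4.json":([.5446,.0934,.2636],[3.1076,-.608,.3331])}
for f,(p,r) in poses.items():
    m=L(f); R=Ro.from_euler("xyz",r).as_matrix(); c=-m["R"].T@m["t"]
    print(f,"cam in tool",(R.T@(c-p)).round(4),"rot",Ro.from_matrix(m["R"]@R).as_euler("xyz").round(4))
o=robot.observe(); m=robot.camera_model("wrist"); R=Rt(o); c=-np.array(m["R"]).T@m["t"]; print("now",(R.T@(c-o["tool_pos"])).round(4),Ro.from_matrix(m["R"]@R).as_euler("xyz").round(4),m["cx"],m["cy"])
```

```text
m2.json cam in tool [ 0.0837  0.0008 -0.1587] rot [ 5.0000e-04  3.1330e-01 -1.5699e+00]
m3.json cam in tool [ 0.0842  0.001  -0.1585] rot [ 5.0000e-04  3.1350e-01 -1.5711e+00]
m4.json cam in tool [ 0.0841  0.001  -0.1584] rot [ 4.0000e-04  3.1350e-01 -1.5711e+00]
now [ 0.0842  0.001  -0.1584] [ 4.0000e-04  3.1350e-01 -1.5712e+00] 323.26109196258477 196.89345007721226
```

Request:
{"api": "arm_command", "payload": {"moves": [[[0,0,-0.006],[0,0,0],0.015],[[0,0,-0.012],[0,0,0],0.015],[[0,0,-0.018],[0,0,0],0.015],[[0,0,-0.025],[0,0,0],0.015],[[0,0,-0.025],[0,0,0],0.015]], "squeeze": 60}}

```text
time: 7.9
tool_pos: [0.5357, 0.0906, 0.2789]
tool_rot: [3.106, -0.613, 0.333]
contact_force: [0.6, -0.7, -1.7]
opening: 0.0236
grip_force: 60.0
```

Run:
```python
from h import *
m=robot.camera_model("wrist"); o=robot.observe(); im=robot.read_camera("wrist")
cv2.imwrite("pics/w6r.png",im[:,:,::-1]); json.dump({k:np.array(v).tolist() for k,v in m.items()},open("m6.json","w"))
print(o["tool_pos"].round(4) if hasattr(o["tool_pos"],"round") else o["tool_pos"],o["tool_rot"],o["contact_force"],o["torque"])
for f in("w2r","w3r","w4r","w5r","w6r"):
    g=cv2.cvtColor(cv2.imread(f"pics/{f}.png"),cv2.COLOR_BGR2GRAY); print(f,"rows185-219 col324:",g[185:220,322:326].mean(1).astype(int).tolist())
g=cv2.cvtColor(cv2.imread("pics/w6r.png"),cv2.COLOR_BGR2GRAY)
for r in range(190,222,2): print(r,g[r,300:350].tolist())
R=Rt(o);p=np.array(o["tool_pos"]);
for th in(0,.05,.1,.15):
  gp=p-R[:,2]*.019; ax=R@np.r_[-np.sin(th),0,np.cos(th)]; bx=R@np.r_[np.cos(th),0,np.sin(th)]
  t=gp+ax*.1015; print(th,proj(m,[t-ax*.066+bx*.025,t-ax*.060+bx*.025,t+bx*.013,t-ax*.02+bx*.014,t])[:,1].round(1))
```

```text
[0.5357 0.0906 0.2789] [ 3.10579302 -0.61265359  0.33267064] [ 0.62568739 -0.70967797 -1.66056423] [-0.21616144  0.57809322  0.02279631]
w2r rows185-219 col324: [204, 205, 207, 206, 206, 208, 208, 207, 206, 147, 76, 70, 71, 70, 69, 74, 85, 91, 91, 92, 65, 27, 20, 28, 32, 27, 28, 26, 29, 29, 27, 28, 26, 29, 28]
w3r rows185-219 col324: [136, 136, 136, 137, 135, 133, 136, 137, 136, 114, 100, 102, 102, 102, 100, 110, 135, 145, 147, 148, 108, 45, 20, 30, 33, 31, 33, 32, 30, 31, 32, 31, 31, 31, 32]
w4r rows185-219 col324: [139, 138, 136, 136, 135, 138, 136, 136, 138, 119, 101, 101, 102, 102, 101, 109, 134, 145, 146, 148, 110, 49, 22, 29, 33, 32, 31, 30, 32, 30, 33, 33, 30, 29, 31]
w5r rows185-219 col324: [119, 106, 111, 133, 139, 137, 136, 135, 135, 138, 137, 135, 137, 138, 139, 138, 136, 115, 98, 97, 98, 96, 93, 122, 144, 131, 78, 26, 25, 33, 32, 30, 29, 29, 30]
w6r rows185-219 col324: [135, 136, 134, 135, 136, 138, 135, 129, 123, 131, 137, 135, 126, 120, 122, 133, 137, 119, 99, 96, 98, 95, 96, 122, 144, 130, 80, 26, 28, 34, 32, 30, 32, 31, 31]
190 [116, 101, 99, 100, 100, 91, 90, 112, 13
[... 3219 characters left out ...]
, 32, 29, 31, 30, 33, 32, 31, 32, 30, 30, 32, 30, 31, 32, 33, 35, 33, 31, 32, 32, 34, 31, 28, 27, 20, 39, 72, 101, 103, 113, 121, 122, 119, 114]
218 [53, 47, 32, 16, 18, 29, 35, 32, 34, 30, 33, 29, 33, 33, 29, 28, 32, 31, 31, 31, 31, 28, 30, 33, 32, 29, 27, 30, 32, 29, 31, 31, 35, 36, 31, 34, 33, 33, 32, 34, 30, 31, 28, 25, 27, 47, 74, 94, 113, 118]
220 [23, 25, 30, 32, 32, 30, 30, 33, 30, 33, 29, 31, 31, 32, 29, 34, 30, 33, 34, 29, 30, 31, 30, 30, 37, 29, 32, 29, 34, 28, 29, 30, 31, 28, 30, 30, 29, 29, 32, 31, 30, 32, 31, 32, 32, 31, 28, 22, 30, 57]
0 [200.8 197.7 188.7 195.  203.9]
0.05 [203.1 200.3 194.5 200.  209.8]
0.1 [205.4 203.1 200.4 205.  215.7]
0.15 [207.8 205.9 206.3 210.1 221.7]
```

The blade is between the cheeks and the driver has slipped a few mm up in the grip, so the earlier stop was the slot's floor. I'll reinsert gently, 4 mm further along the slot, at full grip.

Request:
{"api": "arm_command", "payload": {"moves": [[[0.004,0,0.008],[0,0,0],0.015],[[0.004,0,0.015],[0,0,0],0.015],[[0.004,0,0.02],[0,0,0],0.015],[[0.004,0,0.023],[0,0,0],0.015],[[0.004,0,0.023],[0,0,0],0.015]]}}

```text
time: 8.45
tool_pos: [0.5515, 0.0955, 0.2603]
tool_rot: [3.107, -0.61, 0.332]
contact_force: [0.6, -0.5, -2.1]
opening: 0.0241
grip_force: 60.0
```

Request:
{"api": "arm_command", "payload": {"moves": [[[-0.0001,-0.0014,0],[0,0,-0.14],0.015],[[-0.0004,-0.0026,0],[0,0,-0.28],0.015],[[-0.0007,-0.0037,0],[0,0,-0.4],0.015],[[-0.0012,-0.0046,0],[0,0,-0.5],0.015],[[-0.0012,-0.0046,0],[0,0,-0.5],0.015]]}}

```text
time: 8.95
tool_pos: [0.5486, 0.1, 0.2602]
tool_rot: [2.791, -0.512, 0.915]
contact_force: [-1.0, 2.8, -3.1]
opening: 0.0235
grip_force: 60.0
```

Run:
```python
from h import *
o=robot.observe(); im=robot.read_camera("wrist"); cv2.imwrite("pics/w7r.png",im[:,:,::-1])
R=Rt(o); print({k:np.round(o[k],4).tolist() for k in("tool_pos","tool_rot","qpos")},"F tool",(R.T@o["contact_force"]).round(2),"T tool",(R.T@o["torque"]).round(3))
sc=robot.read_camera("scene")[:,:,::-1]; old=cv2.imread("pics/scene0.png")
f=lambda x,a,b,c,d,s:cv2.resize(bright(x[a:b,c:d],.6),s,interpolation=2)
cv2.imwrite("pics/w7.png",np.hstack([f(im[:,:,::-1],150,230,270,380,(550,400)),f(sc,180,230,325,355,(240,400))]))
```

```text
{'tool_pos': [0.5486, 0.1, 0.2602], 'tool_rot': [2.7913, -0.5116, 0.9149], 'qpos': [-0.0695, 0.0919, 1.9266, 0.3657, 0.5705, 0.4256]} F tool [-0.08 -3.52  2.43] T tool [ 0.979 -0.254  0.056]
```

View pics/w7.png

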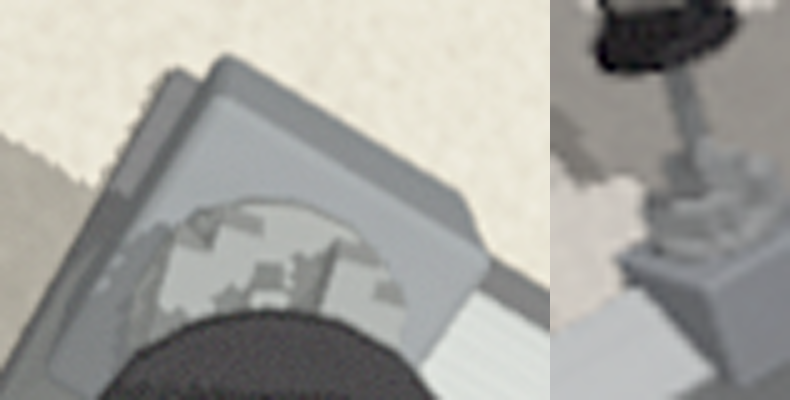

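The head has turned with the blade: the right cheek's edge from (335,240) to (320,310) stays nearly in line with the tool while the housing has rotated in the view. The 0.056 Nm torque matches the friction. I'll carry on anticlockwise.

Request:
{"api": "arm_command", "payload": {"moves": [[[-0.0001,-0.0014,0],[0,0,-0.14],0.015],[[-0.0004,-0.0026,0],[0,0,-0.28],0.015],[[-0.0007,-0.0037,0],[0,0,-0.4],0.015],[[-0.0012,-0.0046,0],[0,0,-0.5],0.015],[[-0.0012,-0.0046,0],[0,0,-0.5],0.015]]}}

```text
time: 9.55
tool_pos: [0.5446, 0.1026, 0.2578]
tool_rot: [2.597, -0.291, 1.404]
contact_force: [-2.5, 3.9, -2.0]
opening: 0.0238
grip_force: 60.0
```

Request:
{"api": "arm_command", "payload": {"moves": [[[-0.0001,-0.001,0],[0,0,-0.1],0.015],[[-0.0002,-0.002,0],[0,0,-0.2],0.015],[[-0.0003,-0.0024,0],[0,0,-0.25],0.015],[[-0.0003,-0.0024,0],[0,0,-0.25],0.015],[[-0.0003,-0.0024,0],[0,0,-0.25],0.015]]}}

```text
time: 10.05
tool_pos: [0.5423, 0.1029, 0.2563]
tool_rot: [2.55, -0.157, 1.617]
contact_force: [-2.7, 5.1, -2.5]
opening: 0.0234
grip_force: 60.0
```

```bash
cat > st.py <<'E'
from h import *
o=robot.observe(); R=Rt(o); xs=frame(-cz,gx)
x=R[:,0]; print("angle about -cz from slope-x",round(np.arctan2(x@xs[:,1],x@xs[:,0]),3),"q",np.round(o["qpos"],2),"p",np.round(o["tool_pos"],4),"rpy",np.round(o["tool_rot"],3),"F",(R.T@o["contact_force"]).round(1),"T",(R.T@o["torque"]).round(3),"axerr",R.T@-cz,o["time"])
E
python3 st.py
```

```text
angle about -cz from slope-x -1.295 q [-0.06  0.09  1.94  0.37  0.56 -0.32] p [0.5423 0.1029 0.2563] rpy [ 2.55  -0.157  1.617] F [ 4.8 -3.8  1.4] T [1.389 0.857 0.035] axerr [-4.70721771e-04  1.87422749e-03  9.99998133e-01] 10.05
```

Request:
{"api": "arm_command", "payload": {"moves": [[[0,-0.0008,0],[0,0,-0.08],0.015],[[-0.0001,-0.0015,0],[0,0,-0.16],0.015],[[-0.0002,-0.002,0],[0,0,-0.2],0.015],[[-0.0002,-0.002,0],[0,0,-0.2],0.015],[[-0.0002,-0.002,0],[0,0,-0.2],0.015]]}}

```text
time: 10.55
tool_pos: [0.5406, 0.1028, 0.2551]
tool_rot: [2.534, -0.044, 1.783]
contact_force: [-4.3, 3.7, -2.0]
opening: 0.0233
grip_force: 60.0
```

```bash
python3 st.py
```

```text
angle about -cz from slope-x -1.495 q [-0.06  0.08  1.95  0.37  0.56 -0.52] p [0.5406 0.1028 0.2551] rpy [ 2.534 -0.044  1.783] F [ 4.4 -4.1 -0.2] T [1.27  1.125 0.109] axerr [-9.61759616e-04  2.01821839e-03  9.99997501e-01] 10.55
```

Request:
{"api": "arm_command", "payload": {"moves": [[[0,-0.0008,0],[0,0,-0.06],0.015],[[-0.0001,-0.001,0],[0,0,-0.12],0.015],[[-0.0002,-0.0015,0],[0,0,-0.15],0.015],[[-0.0002,-0.0015,0],[0,0,-0.15],0.015],[[-0.0002,-0.0015,0],[0,0,-0.15],0.015]]}}

```text
time: 11.05
tool_pos: [0.5394, 0.1023, 0.2542]
tool_rot: [2.533, 0.04, 1.904]
contact_force: [-4.9, 2.4, -0.7]
opening: 0.0236
grip_force: 60.4
```

```bash
python3 st.py
```

```text
angle about -cz from slope-x -1.642 q [-0.07  0.08  1.95  0.37  0.55 -0.67] p [0.5394 0.1023 0.2542] rpy [2.533 0.04  1.904] F [ 3.9 -3.5 -1.8] T [1.222 1.1   1.212] axerr [-0.00144885  0.00153481  0.99999777] 11.05
```

The torque reached 1.2 Nm at the hard stop, so the clamp is fully loose. I'll centre the blade in the slot and withdraw.

Request:
{"api": "arm_command", "payload": {"moves": [[[-0.0001,0.0013,0],[0,0,0.14],0.015],[[-0.0004,0.0026,0],[0,0,0.28],0.015],[[-0.0008,0.0037,0],[0,0,0.4],0.015],[[-0.0008,0.0037,-0.005],[0,0,0.4],0.015],[[-0.0008,0.0037,-0.015],[0,0,0.4],0.015]]}}

```text
time: 11.55
tool_pos: [0.5353, 0.0994, 0.2697]
tool_rot: [2.554, -0.181, 1.578]
contact_force: [0.4, 0.6, -1.3]
opening: 0.0238
grip_force: 60.0
```

```bash
python3 st.py
```

```text
angle about -cz from slope-x -1.25 q [-0.07  0.05  1.94  0.35  0.59 -0.26] p [0.5353 0.0994 0.2697] rpy [ 2.554 -0.181  1.578] F [ 0.3 -0.4  1.4] T [ 0.569 -0.264 -0.058] axerr [ 1.24337302e-03 -8.69227627e-04  9.99998849e-01] 11.55
```

Request:
{"api": "arm_command", "payload": {"moves": [[[0,0,-0.01],[0,0,0],0.015],[[0,0,-0.025],[0,0,0],0.015],[[0,0,-0.045],[0,0,0],0.015],[[0,0,-0.06],[0,0,0],0.015],[[0,0,-0.06],[0,0,0],0.015]]}}

```text
time: 12.05
tool_pos: [0.5023, 0.0901, 0.3217]
tool_rot: [2.549, -0.181, 1.578]
contact_force: [0.5, 0.9, -2.1]
opening: 0.0234
grip_force: 60.0
```

```bash
python3 st.py
python3 - <<'E'
from h import *
m=robot.camera_model("wrist"); im=robot.read_camera("wrist"); cv2.imwrite("pics/w8r.png",im[:,:,::-1]); json.dump({k:np.array(v).tolist() for k,v in m.items()},open("m8.json","w"))
g=cv2.cvtColor(im,cv2.COLOR_RGB2GRAY)
for r in range(150,216,3): print(r,g[r,292:354:2].tolist())
E
```

```text
angle about -cz from slope-x -1.25 q [-0.11 -0.07  1.91  0.32  0.74 -0.24] p [0.5023 0.0901 0.3217] rpy [ 2.549 -0.181  1.578] F [ 0.5 -0.8  2.1] T [ 0.491 -0.269 -0.086] axerr [ 0.00121351 -0.00673627  0.99997657] 12.05
150 [74, 93, 98, 101, 100, 95, 94, 153, 118, 91, 213, 230, 226, 227, 231, 233, 234, 234, 231, 202, 125, 97, 179, 233, 227, 225, 227, 226, 227, 221, 227]
153 [99, 97, 101, 98, 97, 76, 188, 186, 189, 100, 144, 239, 234, 239, 211, 178, 110, 63, 62, 64, 69, 68, 88, 229, 229, 231, 229, 229, 227, 224, 227]
156 [100, 98, 100, 99, 98, 89, 136, 190, 169, 97, 83, 120, 76, 64, 64, 63, 68, 66, 72, 85, 104, 122, 136, 169, 236, 229, 227, 228, 229, 227, 229]
159 [94, 93, 93, 92, 90, 84, 75, 68, 65, 67, 69, 69, 67, 68, 79, 97, 112, 126, 138, 145, 148, 148, 147, 146, 234, 234, 231, 231, 230, 228, 228]
162 [89, 79, 73, 67, 67, 68, 66, 64, 67, 73, 89, 110, 124, 134, 142, 145, 147, 148, 148, 150, 149, 148, 148, 149, 173, 232, 233, 229, 232, 230, 229]
165 [67, 68, 67, 69, 68, 85, 105, 120, 134, 140, 147, 153, 152, 150, 150, 149, 147, 146, 148, 147, 149, 150, 149, 148, 149, 236, 231, 231,
[... 1743 characters left out ...]
1, 152, 91, 92, 89, 132, 170, 167, 166, 165, 169, 166, 153, 152, 150, 149, 147, 140, 177, 230]
204 [95, 100, 98, 112, 153, 163, 165, 167, 166, 167, 164, 153, 153, 94, 86, 78, 78, 112, 169, 167, 167, 167, 160, 145, 151, 178, 223, 230, 232, 232, 229]
207 [64, 62, 63, 81, 131, 131, 130, 166, 166, 167, 168, 152, 153, 157, 101, 79, 80, 101, 169, 163, 168, 205, 217, 222, 218, 212, 231, 229, 229, 229, 226]
210 [64, 63, 63, 63, 118, 146, 146, 148, 141, 144, 136, 138, 145, 142, 127, 103, 103, 136, 189, 201, 225, 222, 219, 219, 217, 213, 232, 232, 232, 228, 230]
213 [63, 63, 63, 61, 76, 140, 148, 150, 118, 80, 53, 34, 23, 20, 20, 25, 27, 13, 22, 40, 54, 73, 123, 177, 227, 219, 211, 233, 228, 228, 230]
```

Run:
```python
from h import *
o=robot.observe(); g=np.array([.624,-.0047,.31]); Rg=Ro.from_euler("xyz",[np.pi,0,3.2155]).as_matrix()
sh,rv=togo(o,g,Rg); print(sh,rv,np.linalg.norm(rv))
for f in np.linspace(0,1,7): print(f, (Rt(o)@Ro.from_rotvec(f*rv).as_matrix())[:,2].round(2))
```

```text
[-0.09596917  0.10434703  0.06164071] [ 0.59830336  0.34981377 -1.63411391] 1.7750112269704765
0.0 [ 0.56  0.15 -0.82]
0.16666666666666666 [ 0.46  0.21 -0.86]
0.3333333333333333 [ 0.36  0.23 -0.91]
0.5 [ 0.25  0.21 -0.94]
0.6666666666666666 [ 0.15  0.17 -0.97]
0.8333333333333333 [ 0.06  0.1  -0.99]
1.0 [ 0.  0. -1.]
```

Request:
{"api": "arm_command", "payload": {"moves": [[[-0.008,0.008,0.0],[0.048,0.028,-0.131],0.015],[[-0.015,0.017,0.005],[0.096,0.056,-0.261],0.015],[[-0.023,0.025,0.01],[0.144,0.084,-0.392],0.015],[[-0.031,0.033,0.015],[0.191,0.112,-0.523],0.015],[[-0.038,0.042,0.02],[0.239,0.14,-0.654],0.015]]}}

```text
time: 12.6
tool_pos: [0.549, 0.0514, 0.3174]
tool_rot: [2.747, 0.01, 2.224]
contact_force: [-0.4, 0.6, -1.8]
opening: 0.0239
grip_force: 60.0
```

Run:
```python
from h import *
o=robot.observe(); g=np.array([.624,-.0047,.31]); Rg=Ro.from_euler("xyz",[np.pi,0,3.2155]).as_matrix()
print(o["tool_pos"]);sh,rv=togo(o,g,Rg); n=np.linalg.norm(rv); print(n)
for k in range(1,6): f=.143*k/n; print((sh*f).round(4).tolist(),(rv*f).round(3).tolist())
```

```text
[0.54898448 0.05139926 0.31744018]
1.0588546623758512
[-0.0122, 0.0027, 0.0024] [0.048, 0.028, -0.132]
[-0.0243, 0.0055, 0.0047] [0.096, 0.055, -0.264]
[-0.0365, 0.0082, 0.0071] [0.144, 0.083, -0.395]
[-0.0487, 0.011, 0.0094] [0.192, 0.11, -0.527]
[-0.0608, 0.0137, 0.0118] [0.241, 0.138, -0.659]
```

Request:
{"api": "arm_command", "payload": {"moves": [[[-0.0122,0.0027,0.0024],[0.048,0.028,-0.132],0.015],[[-0.0243,0.0055,0.0047],[0.096,0.055,-0.264],0.015],[[-0.0365,0.0082,0.0071],[0.144,0.083,-0.395],0.015],[[-0.0487,0.011,0.0094],[0.192,0.11,-0.527],0.015],[[-0.0608,0.0137,0.0118],[0.241,0.138,-0.659],0.015]]}}

```text
time: 13.1
tool_pos: [0.5998, 0.0135, 0.3123]
tool_rot: [3.018, 0.047, 2.895]
contact_force: [0.8, 0.1, -2.2]
opening: 0.024
grip_force: 60.0
```

Run:
```python
from h import *
o=robot.observe(); g=np.array([.624,-.0047,.30]); Rg=Ro.from_euler("xyz",[np.pi,0,3.2155]).as_matrix()
print(o["tool_pos"]);sh,rv=togo(o,g,Rg); n=np.linalg.norm(rv); print(n,sh.round(4),rv.round(3))
```

```text
[0.59984565 0.01346419 0.31226729]
0.3434960519421417 [-0.0272 -0.0133  0.012 ] [ 0.115  0.066 -0.317]
```

Request:
{"api": "arm_command", "payload": {"moves": [[[-0.011,-0.005,0.005],[0.046,0.026,-0.127],0.015],[[-0.0215,-0.0105,0.009],[0.09,0.052,-0.25],0.015],[[-0.0272,-0.0133,0.012],[0.115,0.066,-0.317],0.015],[[-0.0272,-0.0133,0.012],[0.115,0.066,-0.317],0.015],[[-0.0272,-0.0133,0.012],[0.115,0.066,-0.317],0.015]]}}

```text
time: 13.6
tool_pos: [0.6231, -0.0039, 0.3002]
tool_rot: [3.138, 0.001, -3.074]
contact_force: [-0.1, 0.1, -0.8]
opening: 0.0238
grip_force: 60.0
```

Run:
```python
from h import *
m=robot.camera_model("wrist"); o=robot.observe(); im=robot.read_camera("wrist"); cv2.imwrite("pics/w9r.png",im[:,:,::-1])
R=Rt(o); p=np.array(o["tool_pos"]); print(p,o["tool_rot"],o["contact_force"],np.round(o["qpos"],2))
for t in([-.0096,0,.0768],[-.0096+.013,0,.0768]): print("tip pred",proj(m,[p+R@t]))
S=np.array([.6335,-.0025,.181]); sx=np.r_[np.cos(.0737),np.sin(.0737),0]; sy=np.r_[-sx[1],sx[0],0]
print("slot corners pred",proj(m,[S+a*.02*sx+b*.006*sy for a in(-1,1) for b in(-1,1)]).round(1).tolist(),"centre",proj(m,[S]))
g=cv2.cvtColor(im,cv2.COLOR_RGB2GRAY)
for r in range(163,222,3): print(r,g[r,286:362:2].tolist())
```

```text
[ 0.62311689 -0.00388756  0.30020495] [ 3.13841287e+00  1.40545485e-03 -3.07414468e+00] [-0.10772033  0.0912893  -0.82570252] [-0.13  0.49  1.09  0.    1.56 -1.77]
tip pred [[324.60311161 217.11267157]]
tip pred [[324.61528717 201.91557934]]
slot corners pred [[318.1, 180.6], [331.2, 180.5], [318.6, 220.9], [331.1, 220.8]] centre [[324.76155317 201.13371101]]
163 [96, 98, 99, 103, 104, 103, 113, 114, 211, 208, 208, 212, 111, 91, 92, 92, 89, 91, 90, 92, 93, 93, 84, 159, 157, 157, 157, 159, 156, 101, 96, 89, 87, 85, 85, 88, 88, 87]
166 [96, 98, 101, 102, 107, 105, 128, 113, 229, 222, 231, 233, 203, 85, 92, 95, 89, 89, 87, 94, 94, 91, 88, 104, 111, 100, 85, 84, 87, 86, 87, 87, 86, 86, 87, 87, 89, 94]
169 [98, 102, 102, 104, 106, 106, 128, 156, 234, 231, 232, 233, 232, 89, 90, 90, 89, 84, 87, 88, 88, 87, 88, 87, 87, 86, 87, 88, 89, 93, 98, 102, 104, 105, 106, 107, 107, 108]
172 [98, 98, 100, 103, 104, 106, 111, 132, 194, 172, 124, 91, 83, 87, 87, 87, 87, 86, 86, 87, 89, 92, 95, 99, 104, 107, 108, 108, 109, 109, 110, 107, 107, 108, 109, 108, 108, 107]
175 [96, 99, 100, 102, 98, 91, 90, 89
[... 2072 characters left out ...]
142, 143, 143, 138, 135, 132, 118]
211 [95, 92, 104, 195, 230, 232, 212, 129, 141, 136, 117, 120, 120, 121, 121, 105, 94, 73, 52, 46, 65, 83, 74, 123, 122, 121, 121, 120, 118, 127, 164, 131, 72, 80, 80, 96, 94, 93]
214 [100, 98, 96, 94, 97, 161, 221, 126, 145, 140, 92, 49, 24, 24, 12, 27, 23, 24, 28, 30, 27, 19, 25, 17, 19, 22, 48, 96, 120, 115, 98, 92, 96, 94, 95, 96, 95, 96]
217 [99, 98, 97, 98, 96, 96, 94, 96, 90, 21, 20, 23, 24, 24, 23, 27, 20, 22, 22, 27, 28, 24, 23, 22, 25, 21, 29, 24, 21, 56, 86, 96, 94, 93, 90, 89, 91, 101]
220 [90, 75, 92, 99, 98, 81, 25, 16, 24, 24, 25, 25, 23, 28, 26, 22, 23, 19, 19, 25, 22, 27, 28, 21, 25, 27, 24, 21, 28, 28, 22, 21, 137, 225, 231, 236, 228, 227]
```

The prediction and the image agree: the slot's right edge is at column 331, the blade is at 319–327, and its front edge is at row 202. Descending into the stop screw's slot.

Request:
{"api": "arm_command", "payload": {"moves": [[[0,0,0.015],[0,0,0],0.015],[[0,0,0.03],[0,0,0],0.015],[[0,0,0.04],[0,0,0],0.015],[[0,0,0.045],[0,0,0],0.015],[[0,0,0.045],[0,0,0],0.015]]}}

```text
time: 14.15
tool_pos: [0.6229, -0.0042, 0.2559]
tool_rot: [3.139, 0.002, -3.073]
contact_force: [0.1, -0.2, -2.1]
opening: 0.0238
grip_force: 60.0
```

Request:
{"api": "arm_command", "payload": {"moves": [[[0,0,0.001],[0,0,0],0.015],[[0,0,0.002],[0,0,0],0.015],[[0,0,0.003],[0,0,0],0.015],[[0,0,0.003],[0,0,0],0.015],[[0,0,0.003],[0,0,0],0.015]]}}

```text
time: 14.65
tool_pos: [0.6233, -0.0041, 0.2533]
tool_rot: [3.139, 0.002, -3.073]
contact_force: [0.5, 0.6, -2.2]
opening: 0.0242
grip_force: 60.0
```

```bash
python3 st.py
```

```text
angle about -cz from slope-x -2.894 q [-0.13  0.51  1.19  0.    1.44 -1.77] p [ 0.6233 -0.0041  0.2533] rpy [ 3.139e+00  2.000e-03 -3.073e+00] F [-0.5  0.6  2.2] T [-0.082  0.018 -0.005] axerr [-0.55952791  0.11497856  0.82079745] 14.65
```

Request:
{"api": "arm_command", "payload": {"moves": [[[0,0,0.003],[0,0,0],0.015],[[-0.0001,0.0013,0.003],[0,0,0.14],0.015],[[-0.0004,0.0026,0.003],[0,0,0.28],0.015],[[-0.0008,0.0037,0.003],[0,0,0.4],0.015],[[-0.0008,0.0037,0.003],[0,0,0.4],0.015]]}}

```text
time: 15.15
tool_pos: [0.6241, 0.0002, 0.2506]
tool_rot: [3.138, 0.002, 2.81]
contact_force: [0.4, 1.5, 2.2]
opening: 0.0237
grip_force: 60.0
```

```bash
cat > tq.py <<'E'
from h import *
T=[];F=[]
for _ in range(6):
    robot.read_camera("top"); o=robot.observe(); R=Rt(o); T.append(R.T@o["torque"]); F.append(R.T@o["contact_force"])
print("Tz mean",np.mean(T,0).round(3),"std",np.std(T,0).round(3)[2],"F",np.mean(F,0).round(1),"p",np.round(o["tool_pos"],4),"yaw",round(o["tool_rot"][2],3),"q6",round(o["qpos"][5],2),o["time"])
E
python3 tq.py
```

```text
Tz mean [-0.699  0.01  -0.033] std 0.017 F [ 0.1  2.7 -2. ] p [ 0.6241 -0.      0.2506] yaw 2.812 q6 -1.37 15.45
```

Request:
{"api": "arm_command", "payload": {"moves": [[[-0.0001,0.0013,0],[0,0,0.14],0.015],[[-0.0004,0.0026,0],[0,0,0.28],0.015],[[-0.0008,0.0037,0],[0,0,0.4],0.015],[[-0.0008,0.0037,0],[0,0,0.4],0.015],[[-0.0008,0.0037,0],[0,0,0.4],0.015]]}}

```text
time: 15.95
tool_pos: [0.6257, 0.0032, 0.2505]
tool_rot: [3.138, -0.0, 2.414]
contact_force: [-1.3, 3.0, 4.7]
opening: 0.0238
grip_force: 60.0
```

```bash
python3 tq.py
python3 - <<'E'
from h import *
im=robot.read_camera("wrist"); cv2.imwrite("pics/w10r.png",im[:,:,::-1])
g=cv2.cvtColor(im,cv2.COLOR_RGB2GRAY)
for r in range(164,216,4): print(r,g[r,286:370:2].tolist())
E
```

```text
Tz mean [-0.63   0.812  0.004] std 0.029 F [ 3.   2.6 -5.2] p [0.6257 0.0032 0.2505] yaw 2.412 q6 -0.96 16.25
164 [91, 94, 93, 94, 93, 92, 88, 79, 98, 178, 217, 213, 213, 213, 212, 213, 214, 160, 80, 85, 100, 109, 112, 111, 109, 111, 111, 111, 129, 109, 125, 107, 108, 109, 113, 112, 111, 111, 114, 109, 112, 113]
168 [88, 91, 92, 92, 91, 92, 93, 94, 94, 90, 82, 88, 170, 218, 215, 216, 170, 79, 89, 105, 111, 111, 113, 109, 136, 146, 144, 143, 140, 143, 140, 139, 143, 139, 112, 111, 111, 112, 109, 112, 113, 111]
172 [90, 92, 91, 92, 92, 94, 93, 93, 93, 95, 92, 91, 90, 84, 82, 110, 81, 95, 107, 110, 109, 110, 111, 114, 143, 145, 141, 141, 141, 139, 140, 143, 147, 121, 111, 112, 110, 111, 112, 110, 109, 113]
176 [94, 92, 90, 90, 91, 91, 89, 90, 93, 91, 93, 94, 92, 92, 85, 85, 101, 107, 111, 112, 109, 111, 112, 112, 118, 132, 143, 139, 138, 140, 144, 143, 140, 109, 114, 111, 113, 113, 110, 111, 111, 111]
180 [93, 91, 92, 92, 91, 91, 92, 89, 91, 90, 87, 92, 90, 82, 89, 103, 109, 111, 112, 109, 110, 113, 111, 111, 113, 145, 140, 137, 143, 146, 141, 142, 136, 110, 111, 112, 111, 112, 111, 111
[... 862 characters left out ...]
 90, 77, 87, 91, 87, 90, 86, 88, 90, 90, 88, 90, 87, 91, 85, 114, 118, 118, 96, 122, 112, 113, 109, 109, 112, 99, 87, 152, 203]
204 [107, 104, 105, 108, 103, 91, 85, 72, 75, 77, 87, 90, 90, 89, 86, 80, 89, 82, 72, 71, 77, 87, 90, 90, 90, 90, 88, 92, 118, 117, 118, 118, 112, 110, 109, 113, 106, 128, 161, 137, 83, 105]
208 [105, 105, 105, 98, 91, 124, 90, 90, 88, 89, 88, 90, 89, 87, 90, 71, 89, 89, 88, 87, 87, 88, 87, 92, 91, 88, 87, 90, 116, 115, 116, 117, 119, 107, 110, 105, 172, 188, 186, 187, 187, 188]
212 [107, 106, 93, 93, 145, 185, 145, 90, 89, 89, 90, 90, 74, 67, 64, 34, 34, 24, 16, 24, 27, 25, 40, 57, 66, 76, 90, 96, 116, 116, 116, 111, 100, 88, 130, 183, 181, 183, 186, 184, 185, 183]
```

Request:
{"api": "arm_command", "payload": {"moves": [[[0.0005,0.0005,-0.0012],[0,0,0],0.015],[[0.0005,0.0012,-0.0012],[0,0,0.07],0.015],[[0.0004,0.0019,-0.0012],[0,0,0.15],0.015],[[0.0004,0.0019,-0.0012],[0,0,0.15],0.015],[[0.0004,0.0019,-0.0012],[0,0,0.15],0.015]]}}

```text
time: 16.8
tool_pos: [0.6268, 0.0044, 0.2509]
tool_rot: [3.139, -0.0, 2.263]
contact_force: [2.2, 1.6, -1.4]
opening: 0.0235
grip_force: 60.0
```

```bash
cat > tq.py <<'E'
from h import *
T=[];F=[];J=[]
for _ in range(6):
    robot.read_camera("top"); o=robot.observe(); R=Rt(o); T.append(R.T@o["torque"]); F.append(R.T@o["contact_force"]); J.append(o["joint_efforts"][5])
T=np.mean(T,0);F=np.mean(F,0)
print("T",T.round(3),"F",F.round(1),"J6",np.mean(J).round(4),np.std(J).round(4),"p",np.round(o["tool_pos"],4),"yaw",round(o["tool_rot"][2],3),"q6",round(o["qpos"][5],2),o["time"])
E
python3 tq.py
```

```text
T [-0.689  0.049 -0.089] F [0.1 3.2 2.5] J6 0.056 0.0099 p [0.6266 0.0044 0.251 ] yaw 2.261 q6 -0.81 17.1
```

Request:
{"api": "arm_command", "payload": {"moves": [[[0,0.0006,0],[0,0,0.06],0.015],[[-0.0001,0.0012,0],[0,0,0.12],0.015],[[-0.0001,0.0012,0],[0,0,0.12],0.015],[[-0.0001,0.0012,0],[0,0,0.12],0.015],[[-0.0001,0.0012,0],[0,0,0.12],0.015]]}}

```text
time: 17.6
tool_pos: [0.6276, 0.0052, 0.2513]
tool_rot: [3.139, -0.001, 2.142]
contact_force: [2.3, 2.3, -3.9]
opening: 0.0237
grip_force: 60.0
```

```bash
python3 tq.py
```

```text
T [-0.6    0.093 -0.051] F [0.5 2.9 3.5] J6 0.0503 0.0016 p [0.6276 0.0052 0.2514] yaw 2.141 q6 -0.69 17.9
```

Request:
{"api": "arm_command", "payload": {"moves": [[[0,0.0006,0],[0,0,0.06],0.015],[[-0.0001,0.0012,0],[0,0,0.12],0.015],[[-0.0001,0.0012,0],[0,0,0.12],0.015],[[-0.0001,0.0012,0],[0,0,0.12],0.015],[[-0.0001,0.0012,0],[0,0,0.12],0.015]]}}

```text
time: 18.4
tool_pos: [0.6288, 0.0058, 0.2515]
tool_rot: [3.139, -0.001, 2.022]
contact_force: [2.4, 1.9, -2.6]
opening: 0.0237
grip_force: 60.0
```

```bash
python3 tq.py
```

```text
T [-0.698  0.155 -0.083] F [1.1 3.  3.1] J6 0.0596 0.0032 p [0.6287 0.0058 0.2514] yaw 2.021 q6 -0.56 18.7
```

Request:
{"api": "arm_command", "payload": {"moves": [[[0,0.0005,0],[0,0,0.05],0.015],[[0,0.001,0],[0,0,0.1],0.015],[[0,0.001,0],[0,0,0.1],0.015],[[0,0.001,0],[0,0,0.1],0.015],[[0,0.001,0],[0,0,0.1],0.015]]}}

```text
time: 19.2
tool_pos: [0.6299, 0.0063, 0.2515]
tool_rot: [3.138, -0.001, 1.921]
contact_force: [4.3, 2.1, -4.2]
opening: 0.0237
grip_force: 60.0
```

```bash
python3 tq.py
```

```text
T [-1.188  0.119 -0.12 ] F [0.4 4.7 4. ] J6 0.1077 0.0038 p [0.6298 0.0062 0.2515] yaw 1.921 q6 -0.46 19.5
```

Request:
{"api": "arm_command", "payload": {"moves": [[[0,0.0005,0],[0,0,0.05],0.015],[[0,0.0008,0],[0,0,0.08],0.015],[[0,0.0008,0],[0,0,0.08],0.015],[[0,0.0008,0],[0,0,0.08],0.015],[[0,0.0008,0],[0,0,0.08],0.015]]}}

```text
time: 20.0
tool_pos: [0.6308, 0.0065, 0.2515]
tool_rot: [3.138, -0.001, 1.841]
contact_force: [6.4, 1.5, -3.6]
opening: 0.0236
grip_force: 60.0
```

```bash
python3 tq.py
```

```text
T [-1.44   0.154 -0.135] F [0.7 6.  4.9] J6 0.1412 0.0001 p [0.6308 0.0065 0.2515] yaw 1.841 q6 -0.38 20.3
```

The feeler has met the rim: J6 rose from 0.06 to 0.14, about 10 N. I'll back off by the slot's play and ease the screw slightly, watching the torque.

Request:
{"api": "arm_command", "payload": {"moves": [[[-0.0001,-0.0013,0],[0,0,-0.14],0.015],[[-0.0004,-0.0026,0],[0,0,-0.28],0.015],[[-0.0008,-0.0037,0],[0,0,-0.4],0.015],[[-0.0008,-0.0037,0],[0,0,-0.4],0.015],[[-0.0008,-0.0037,0],[0,0,-0.4],0.015]]}}

```text
time: 20.8
tool_pos: [0.6264, 0.0043, 0.2515]
tool_rot: [3.14, -0.001, 2.237]
contact_force: [-0.2, 0.3, -1.5]
opening: 0.0238
grip_force: 60.0
```

```bash
python3 tq.py
```

```text
T [ 0.056 -0.029 -0.008] F [ 0.4 -0.2  2. ] J6 0.0152 0.0156 p [0.627  0.0047 0.2514] yaw 2.24 q6 -0.78 21.1
```

Request:
{"api": "arm_command", "payload": {"moves": [[[0,-0.0005,0],[0,0,-0.05],0.015],[[0,-0.001,0],[0,0,-0.1],0.015],[[0,-0.001,0],[0,0,-0.1],0.015],[[0,-0.001,0],[0,0,-0.1],0.015],[[0,-0.001,0],[0,0,-0.1],0.015]]}}

```text
time: 21.6
tool_pos: [0.6263, 0.0041, 0.2514]
tool_rot: [3.139, -0.0, 2.339]
contact_force: [0.9, -0.7, -0.9]
opening: 0.0239
grip_force: 60.0
```

```bash
python3 tq.py
```

```text
T [ 0.036 -0.026 -0.007] F [ 0.3 -0.   1.5] J6 0.0096 0.0032 p [0.6263 0.0041 0.2514] yaw 2.34 q6 -0.89 21.9
```

Request:
{"api": "arm_command", "payload": {"moves": [[[0,-0.0005,0],[0,0,-0.04],0.015],[[0,-0.0008,0],[0,0,-0.08],0.015],[[0,-0.0008,0],[0,0,-0.08],0.015],[[0,-0.0008,0],[0,0,-0.08],0.015],[[0,-0.0008,0],[0,0,-0.08],0.015]]}}

```text
time: 22.4
tool_pos: [0.6259, 0.0039, 0.2514]
tool_rot: [3.138, 0.0, 2.42]
contact_force: [2.2, 2.4, -1.6]
opening: 0.0234
grip_force: 60.0
```

```bash
python3 tq.py
```

```text
T [-0.697  0.076 -0.009] F [0.1 2.8 2. ] J6 -0.0029 0.0028 p [0.6258 0.0038 0.2514] yaw 2.42 q6 -0.97 22.7
```

Request:
{"api": "arm_command", "payload": {"moves": [[[-0.0001,0.0013,0],[0,0,0.13],0.015],[[-0.0003,0.0025,0],[0,0,0.25],0.015],[[-0.0003,0.0025,0],[0,0,0.25],0.015],[[-0.0003,0.0025,-0.005],[0,0,0.25],0.015],[[-0.0003,0.0025,-0.015],[0,0,0.25],0.015]]}}

```text
time: 23.2
tool_pos: [0.627, 0.005, 0.2662]
tool_rot: [3.14, -0.002, 2.172]
contact_force: [0.3, 0.1, -0.9]
opening: 0.0239
grip_force: 60.0
```

Request:
{"api": "arm_command", "payload": {"moves": [[[0,0,-0.02],[0,0,0],0.015],[[0,0,-0.045],[0,0,0],0.015],[[0,0,-0.055],[0,0,0],0.015],[[0,0,-0.055],[0,0,0],0.015],[[0,0,-0.055],[0,0,0],0.015]]}}

```text
time: 23.7
tool_pos: [0.6271, 0.0051, 0.3207]
tool_rot: [3.139, -0.001, 2.171]
contact_force: [0.9, -0.7, -1.8]
opening: 0.0237
grip_force: 60.0
```

```bash
python3 tq.py
python3 - <<'E'
from h import *
m=robot.camera_model("wrist"); o=robot.observe(); im=robot.read_camera("wrist"); cv2.imwrite("pics/w11r.png",im[:,:,::-1])
R=Rt(o); p=np.array(o["tool_pos"])
g=cv2.cvtColor(im,cv2.COLOR_RGB2GRAY)
for r in range(150,220,4): print(r,g[r,290:360:2].tolist())
S=np.array([.6335,-.0025,.181]); print("stop centre px",proj(m,[S]),"tip pred",proj(m,[p+R@[-.0096+.013,0,.0768]]))
# goal above clamp slot
G=np.array([.5436,.1017,.2574])+cz*.07; xs=frame(-cz,gx); a=-1.25
Rg=np.c_[xs[:,0]*np.cos(a)+xs[:,1]*np.sin(a),np.cross(-cz,xs[:,0]*np.cos(a)+xs[:,1]*np.sin(a)),-cz]
print(G,Ro.from_matrix(Rg).as_euler("xyz")); sh,rv=togo(o,G,Rg); print(sh.round(4),rv.round(3),np.linalg.norm(rv))
E
```

```text
T [ 0.051 -0.063 -0.005] F [ 0.1 -0.2  1.4] J6 -0.0036 0.0019 p [0.6272 0.0051 0.3206] yaw 2.17 q6 -0.71 24.0
150 [174, 121, 75, 82, 82, 85, 87, 154, 203, 136, 167, 109, 102, 95, 106, 106, 105, 108, 109, 107, 108, 103, 107, 110, 109, 104, 107, 108, 106, 107, 109, 106, 107, 105, 108]
154 [120, 83, 74, 95, 104, 109, 182, 209, 208, 207, 210, 202, 109, 148, 127, 128, 159, 107, 108, 106, 106, 106, 110, 107, 107, 107, 106, 109, 109, 109, 109, 107, 104, 107, 106]
158 [168, 166, 168, 166, 163, 144, 120, 104, 156, 198, 215, 115, 95, 109, 102, 109, 107, 107, 105, 107, 105, 107, 109, 106, 108, 106, 111, 106, 109, 106, 108, 106, 106, 102, 182]
162 [166, 166, 167, 166, 165, 165, 165, 164, 164, 167, 138, 95, 103, 133, 137, 133, 140, 137, 139, 119, 107, 108, 108, 109, 109, 109, 108, 107, 107, 106, 106, 105, 102, 106, 220]
166 [162, 163, 164, 160, 163, 162, 164, 165, 165, 155, 112, 188, 186, 154, 152, 201, 178, 136, 136, 132, 110, 107, 106, 108, 107, 109, 107, 106, 108, 108, 105, 107, 92, 120, 138]
170 [168, 166, 164, 163, 163, 161, 160, 162, 162, 112, 178, 144, 91, 81, 84, 145, 132, 111, 115, 114, 
[... 1625 characters left out ...]
224, 219, 220, 221, 223, 227, 228, 216, 175, 146, 194, 160, 159, 158, 182, 145, 78, 73, 118, 197, 154, 158, 158, 153, 204, 230, 229, 222, 159, 92, 94, 93, 95, 94, 92]
214 [224, 220, 223, 226, 229, 223, 227, 228, 185, 91, 36, 22, 15, 20, 24, 26, 24, 26, 26, 21, 23, 19, 19, 33, 89, 112, 91, 93, 94, 95, 93, 96, 92, 95, 92]
218 [218, 220, 223, 228, 229, 148, 50, 11, 26, 25, 21, 20, 22, 25, 21, 20, 18, 24, 27, 19, 23, 24, 25, 25, 21, 23, 20, 20, 49, 90, 96, 74, 153, 160, 142]
stop centre px [[324.37132458 193.54068524]] tip pred [[323.86763789 200.92338309]]
[0.50494415 0.09084754 0.31474064] [ 2.55510113 -0.1818623   1.57875145]
[ 0.1398 -0.0526  0.006 ] [-0.62  -0.004  0.626] 0.8807604205063753
```

Request:
{"api": "arm_command", "payload": {"moves": [[[0.02,-0.008,0.0],[-0.1,0,0.1],0.015],[[0.045,-0.017,0.0],[-0.2,-0.001,0.2],0.015],[[0.07,-0.025,0.0],[-0.3,-0.002,0.3],0.015],[[0.09,-0.033,0.002],[-0.4,-0.003,0.4],0.015],[[0.11,-0.042,0.004],[-0.5,-0.004,0.505],0.015]]}}

```text
time: 24.55
tool_pos: [0.5297, 0.0724, 0.3176]
tool_rot: [2.654, -0.121, 1.68]
contact_force: [0.1, 1.0, -2.2]
opening: 0.0237
grip_force: 60.0
```

```bash
cat > cl.py <<'E'
from h import *
import sys
def goal(back,a=-1.25):
    xs=frame(-cz,gx); x=xs[:,0]*np.cos(a)+xs[:,1]*np.sin(a); return np.array([.5436,.1017,.2574])+cz*back, np.c_[x,np.cross(-cz,x),-cz]
if __name__=="__main__":
    o=robot.observe(); sh,rv=togo(o,*goal(float(sys.argv[1]))); print(sh.round(4),rv.round(4),np.linalg.norm(rv),np.round(o["tool_pos"],4))
E
python3 cl.py .07
```

```text
[ 0.0206 -0.0225 -0.0058] [-0.1136  0.0008  0.1166] 0.16279693528556025 [0.5297 0.0724 0.3176]
```

Request:
{"api": "arm_command", "payload": {"moves": [[[0.01,-0.011,-0.0058],[-0.057,0,0.058],0.015],[[0.0206,-0.0225,-0.0058],[-0.1136,0.001,0.1166],0.015],[[0.0206,-0.0225,-0.0058],[-0.1136,0.001,0.1166],0.015],[[0.0206,-0.0225,-0.0058],[-0.1136,0.001,0.1166],0.015],[[0.0206,-0.0225,-0.0058],[-0.1136,0.001,0.1166],0.015]]}}

```text
time: 25.05
tool_pos: [0.507, 0.0902, 0.3153]
tool_rot: [2.558, -0.179, 1.584]
contact_force: [-0.5, -0.7, -0.5]
opening: 0.0238
grip_force: 60.0
```

```bash
python3 cl.py .0; python3 st.py;  python3 - <<'E'
from h import *
im=robot.read_camera("wrist"); cv2.imwrite("pics/w12r.png",im[:,:,::-1])
g=cv2.cvtColor(im,cv2.COLOR_RGB2GRAY)
for r in range(168,216,6): print(r,g[r,292:354:2].tolist())
E
```

```text
[ 0.0005 -0.0018  0.0694] [-0.0039 -0.0002  0.0057] 0.006916288141223126 [0.507  0.0902 0.3153]
angle about -cz from slope-x -1.256 q [-0.11 -0.05  1.91  0.32  0.74 -0.25] p [0.507  0.0902 0.3153] rpy [ 2.558 -0.179  1.584] F [-0.8 -0.6  0.1] T [ 0.564 -0.224 -0.059] axerr [-2.05609615e-04  3.93696874e-03  9.99992229e-01] 25.05
168 [66, 68, 81, 84, 90, 105, 116, 117, 122, 124, 113, 86, 82, 85, 102, 99, 114, 137, 145, 147, 149, 147, 149, 149, 149, 148, 189, 234, 232, 231, 226]
174 [141, 94, 89, 88, 89, 81, 77, 89, 145, 164, 160, 152, 168, 169, 157, 96, 100, 99, 128, 114, 109, 125, 132, 150, 150, 149, 148, 195, 231, 227, 231]
180 [129, 82, 82, 80, 80, 172, 169, 168, 168, 167, 169, 165, 164, 153, 143, 92, 91, 107, 171, 167, 168, 157, 149, 148, 141, 150, 148, 147, 205, 233, 231]
186 [76, 83, 83, 82, 95, 170, 166, 168, 167, 167, 167, 160, 165, 143, 92, 95, 91, 115, 171, 167, 168, 167, 168, 167, 172, 144, 148, 149, 143, 213, 230]
192 [87, 79, 83, 83, 101, 170, 167, 166, 170, 167, 167, 164, 154, 145, 92, 94, 91, 132, 169, 167, 167, 168, 168, 168, 172, 160, 150, 150, 150, 145, 240]
198 [99, 92, 78, 82, 106, 170, 167, 167, 166, 168, 167, 151, 150, 139, 89, 92, 87, 151, 168, 168, 167, 167, 168, 168, 161, 149, 150, 150, 150, 151, 156]
204 [98, 99, 93, 112, 110, 169, 167, 167, 167, 167, 169, 143, 152, 141, 84, 80, 77, 113, 170, 167, 168, 167, 166, 160, 151, 151, 147, 140, 144, 181, 224]
210 [62, 62, 64, 62, 110, 144, 140, 151, 170, 169, 168, 143, 146, 147, 130, 100, 102, 128, 173, 169, 204, 217, 223, 221, 219, 215, 210, 231, 232, 232, 230]
```

Request:
{"api": "arm_command", "payload": {"moves": [[[0,-0.0015,0.02],[0,0,0],0.015],[[0,-0.0015,0.04],[0,0,0],0.015],[[0,-0.0015,0.055],[0,0,0],0.015],[[0,-0.0015,0.062],[0,0,0],0.015],[[0,-0.0015,0.067],[0,0,0],0.015]]}}

```text
time: 25.6
tool_pos: [0.542, 0.101, 0.2581]
tool_rot: [2.56, -0.18, 1.583]
contact_force: [0.2, -0.1, -1.8]
opening: 0.0236
grip_force: 60.0
```

Request:
{"api": "arm_command", "payload": {"moves": [[[-0.0001,0.0013,0],[0,0,0.14],0.015],[[-0.0004,0.0026,0],[0,0,0.28],0.015],[[-0.0008,0.0037,0],[0,0,0.42],0.015],[[-0.0014,0.005,0],[0,0,0.56],0.015],[[-0.0014,0.005,0],[0,0,0.56],0.015]]}}

```text
time: 26.1
tool_pos: [0.5455, 0.0994, 0.2613]
tool_rot: [2.726, -0.455, 1.066]
contact_force: [-0.8, 0.1, -3.5]
opening: 0.0241
grip_force: 60.0
```

```bash
python3 st.py; python3 tq.py
```

```text
angle about -cz from slope-x -0.694 q [-0.07  0.09  1.93  0.36  0.58  0.28] p [0.5455 0.0994 0.2613] rpy [ 2.726 -0.455  1.066] F [-1.8 -1.9  2.5] T [ 0.704 -0.506 -0.055] axerr [0.00205143 0.00473529 0.99998668] 26.1
T [ 0.688 -0.504 -0.032] F [-1.  -2.1  1.7] J6 0.1733 0.2262 p [0.5455 0.0994 0.2612] yaw 1.068 q6 0.28 26.4
```

Request:
{"api": "arm_command", "payload": {"moves": [[[-0.0001,0.0013,0],[0,0,0.14],0.015],[[-0.0004,0.0026,0],[0,0,0.28],0.015],[[-0.0008,0.0037,0],[0,0,0.42],0.015],[[-0.0014,0.005,0],[0,0,0.56],0.015],[[-0.0014,0.005,0],[0,0,0.56],0.015]]}}

```text
time: 26.9
tool_pos: [0.5485, 0.0952, 0.2623]
tool_rot: [3.051, -0.601, 0.437]
contact_force: [-0.6, 1.2, -2.0]
opening: 0.0237
grip_force: 60.0
```

Request:
{"api": "arm_command", "payload": {"moves": [[[-0.0001,0.001,0],[0,0,0.1],0.015],[[-0.0002,0.002,0],[0,0,0.2],0.015],[[-0.0003,0.0024,0],[0,0,0.25],0.015],[[-0.0003,0.0024,0],[0,0,0.25],0.015],[[-0.0003,0.0024,0],[0,0,0.25],0.015]]}}

```text
time: 27.4
tool_pos: [0.5491, 0.093, 0.2623]
tool_rot: [-3.063, -0.602, 0.138]
contact_force: [-0.7, 0.5, -0.8]
opening: 0.0238
grip_force: 60.0
```

```bash
python3 st.py; python3 tq.py
```

```text
angle about -cz from slope-x 0.111 q [-0.09  0.09  1.92  0.38  0.59  1.06] p [0.5491 0.093  0.2623] rpy [-3.063 -0.602  0.138] F [-0.9 -0.5  0.4] T [ 0.06  -0.956 -0.017] axerr [0.00445085 0.00140011 0.99998911] 27.4
T [ 0.001 -0.994 -0.073] F [-1.8 -0.4  0.5] J6 0.0412 0.0079 p [0.5491 0.093  0.2623] yaw 0.135 q6 1.07 27.7
```

Request:
{"api": "arm_command", "payload": {"moves": [[[0,0.0005,0],[0,0,0.06],0.015],[[-0.0001,0.001,0],[0,0,0.12],0.015],[[-0.0002,0.0015,0],[0,0,0.15],0.015],[[-0.0002,0.0015,0],[0,0,0.15],0.015],[[-0.0002,0.0015,0],[0,0,0.15],0.015]]}}

```text
time: 28.2
tool_pos: [0.5492, 0.0915, 0.2621]
tool_rot: [-2.961, -0.582, -0.044]
contact_force: [-1.9, 0.2, -1.6]
opening: 0.0241
grip_force: 60.0
```

```bash
python3 st.py; python3 tq.py
```

```text
angle about -cz from slope-x 0.264 q [-0.09  0.09  1.92  0.38  0.59  1.21] p [0.5492 0.0915 0.2621] rpy [-2.961 -0.582 -0.044] F [-2.4 -0.   0.3] T [-0.046 -0.94  -0.105] axerr [4.58219700e-03 8.04378446e-04 9.99989178e-01] 28.2
T [-0.086 -0.946 -0.048] F [-2.3  0.   0.8] J6 0.0514 0.0028 p [0.5493 0.0915 0.2621] yaw -0.045 q6 1.21 28.5
```

Request:
{"api": "arm_command", "payload": {"moves": [[[0,0.0005,0],[0,0,0.06],0.015],[[-0.0001,0.001,0],[0,0,0.12],0.015],[[-0.0002,0.0015,0],[0,0,0.15],0.015],[[-0.0002,0.0015,0],[0,0,0.15],0.015],[[-0.0002,0.0015,0],[0,0,0.15],0.015]]}}

```text
time: 29.0
tool_pos: [0.5492, 0.0903, 0.2623]
tool_rot: [-2.867, -0.549, -0.218]
contact_force: [-4.5, 2.1, 2.6]
opening: 0.0237
grip_force: 60.0
```

```bash
python3 st.py; python3 tq.py
```

```text
angle about -cz from slope-x 0.414 q [-0.1   0.09  1.92  0.38  0.59  1.35] p [0.5492 0.0903 0.2623] rpy [-2.867 -0.549 -0.218] F [-2.8 -2.4 -4.3] T [ 0.412 -1.125 -0.262] axerr [4.00193259e-03 6.21658631e-04 9.99991799e-01] 29.0
T [ 0.59  -1.145 -0.251] F [-2.  -2.9 -5.5] J6 0.2502 0.0063 p [0.5493 0.0903 0.2623] yaw -0.218 q6 1.35 29.3
```

Request:
{"api": "arm_command", "payload": {"moves": [[[0,0.0003,0],[0,0,0.04],0.015],[[0,0.0007,0],[0,0,0.08],0.015],[[0,0.0007,0],[0,0,0.08],0.015],[[0,0.0007,0],[0,0,0.08],0.015],[[0,0.0007,0],[0,0,0.08],0.015]]}}

```text
time: 29.8
tool_pos: [0.5492, 0.0895, 0.2621]
tool_rot: [-2.823, -0.526, -0.305]
contact_force: [-4.9, 3.2, 4.7]
opening: 0.0237
grip_force: 60.2
```

```bash
python3 tq.py
```

```text
T [ 0.465 -1.25  -0.948] F [-2.5 -2.6 -6.4] J6 0.9469 0.0001 p [0.5492 0.0895 0.2621] yaw -0.305 q6 1.43 30.1
```

Request:
{"api": "arm_command", "payload": {"moves": [[[-0.0001,-0.0013,0],[0,0,-0.14],0.015],[[-0.0004,-0.0026,0],[0,0,-0.28],0.015],[[-0.0008,-0.0037,0],[0,0,-0.41],0.015],[[-0.0008,-0.0037,0],[0,0,-0.41],0.015],[[-0.0008,-0.0037,-0.01],[0,0,-0.41],0.015]]}}

```text
time: 30.6
tool_pos: [0.5433, 0.0913, 0.2694]
tool_rot: [-3.078, -0.602, 0.165]
contact_force: [-0.2, -0.1, -1.6]
opening: 0.0234
grip_force: 60.0
```

Request:
{"api": "arm_command", "payload": {"moves": [[[0,0,-0.015],[0,0,0],0.015],[[0,0,-0.035],[0,0,0],0.015],[[0,0,-0.065],[0,0,0],0.015],[[0,0,-0.08],[0,0,0],0.015],[[0,0,-0.08],[0,0,0],0.015]]}}

```text
time: 31.1
tool_pos: [0.4997, 0.0784, 0.3391]
tool_rot: [-3.081, -0.609, 0.167]
contact_force: [-1.0, -0.1, -1.6]
opening: 0.024
grip_force: 60.0
```

```bash
python3 st.py;  python3 - <<'E'
from h import *
im=robot.read_camera("wrist"); cv2.imwrite("pics/w13r.png",im[:,:,::-1])
g=cv2.cvtColor(im,cv2.COLOR_RGB2GRAY)
for r in range(156,214,5): print(r,g[r,292:354:2].tolist())
o=robot.observe(); G=np.array([.47,.28,.30]); Rg=Ro.from_euler("xyz",[np.pi,0,2.711]).as_matrix(); sh,rv=togo(o,G,Rg); print(sh,rv,np.linalg.norm(rv),o["tool_pos"])
E
```

```text
angle about -cz from slope-x 0.087 q [-0.15 -0.09  1.88  0.33  0.81  1.08] p [0.4997 0.0784 0.3391] rpy [-3.081 -0.609  0.167] F [-1.7 -0.1  0.8] T [ 0.023 -0.629  0.034] axerr [-7.00882544e-04 -5.29605102e-04  9.99999614e-01] 31.1
156 [193, 198, 195, 164, 84, 84, 85, 84, 84, 83, 84, 83, 85, 86, 86, 87, 91, 86, 88, 88, 89, 90, 88, 90, 87, 86, 144, 201, 196, 199, 195]
161 [188, 189, 162, 110, 115, 117, 119, 121, 123, 124, 125, 124, 121, 120, 120, 121, 120, 118, 117, 116, 118, 118, 118, 119, 120, 119, 105, 77, 77, 78, 77]
166 [196, 196, 118, 113, 116, 117, 119, 118, 117, 118, 117, 116, 111, 107, 115, 113, 108, 109, 113, 119, 118, 120, 120, 119, 120, 120, 111, 156, 179, 180, 180]
171 [194, 189, 177, 101, 116, 116, 117, 115, 102, 97, 98, 97, 132, 133, 134, 133, 124, 102, 121, 125, 128, 134, 112, 120, 121, 123, 114, 135, 181, 183, 179]
176 [195, 198, 180, 93, 116, 116, 98, 98, 97, 131, 134, 133, 107, 135, 135, 136, 109, 93, 132, 132, 134, 132, 132, 130, 117, 119, 115, 116, 187, 183, 184]
181 [198, 193, 199, 101, 111, 72, 119, 133, 132, 132, 131, 133, 104, 133, 131, 131, 127, 86, 134, 132,
[... 397 characters left out ...]
95, 81, 74, 137, 132, 133, 133, 134, 132, 103, 133, 130, 133, 104, 98, 134, 133, 134, 134, 134, 126, 107, 118, 111, 120, 131, 123]
201 [123, 123, 125, 124, 89, 115, 73, 113, 133, 132, 134, 130, 132, 108, 135, 133, 135, 125, 91, 132, 131, 133, 111, 121, 116, 114, 116, 115, 74, 78, 76]
206 [120, 122, 124, 119, 112, 107, 110, 73, 104, 62, 110, 136, 135, 117, 84, 93, 96, 88, 65, 107, 107, 119, 103, 101, 97, 100, 102, 99, 54, 58, 55]
211 [120, 125, 120, 123, 128, 123, 113, 118, 122, 72, 72, 76, 65, 57, 87, 76, 81, 97, 53, 68, 75, 73, 75, 79, 80, 61, 39, 41, 39, 50, 55]
[-0.01784467 -0.20112599  0.04555179] [ 0.73823896 -0.30894413 -2.42520068] 2.5538288053150944 [0.49970239 0.07860106 0.33743387]
```

The clamp slot is back at its start angle and the stop torque was 0.95 Nm, so it is fully tight. Now I'll work out the pose for returning the driver, using the earlier views for the well's mouth.

```bash
cat > rs.py <<'E'
from h import *
W=np.array([.468,.284]); TIP=np.array([-.0096,.001,.0768]); YAW=2.711-np.pi
Rs=Ro.from_euler("xyz",[np.pi,0,YAW]).as_matrix()@Ro.from_euler("y",.05).as_matrix()
def tcp(z,W=W): return np.r_[W,z]-Rs@TIP   # z = tip height
if __name__=="__main__":
    import sys
    o=robot.observe(); sh,rv=togo(o,tcp(float(sys.argv[1])),Rs); n=np.linalg.norm(rv); print("goal",tcp(float(sys.argv[1])),sh.round(4),rv.round(4),n,"at",np.round(o["tool_pos"],4),np.round(o["qpos"],2))
E
python3 rs.py .22
python3 - <<'E'
from h import *
m={k:np.array(v) for k,v in json.load(open("m2.json")).items()}
im=cv2.imread("pics/w2r.png"); g=cv2.cvtColor(im,cv2.COLOR_BGR2GRAY); h=cv2.cvtColor(im,cv2.COLOR_BGR2HSV)
# sample along predicted stand top
for f in [(.467,.284)]: print(proj(m,[[*f,.07]]))
for r in range(124,170,3): print(r,g[r,124:178:2].tolist())
E
```

```text
goal [0.47364218 0.28250878 0.29718382] [-0.0162 -0.2027  0.0503] [-0.2531 -0.5225  0.5901] 0.8278389862817359 at [0.4997 0.0786 0.3374] [-0.15 -0.09  1.88  0.33  0.81  1.08]
[[147.96665999 146.86549948]]
124 [228, 227, 229, 229, 171, 140, 141, 147, 149, 144, 148, 151, 150, 150, 144, 129, 88, 90, 81, 86, 89, 89, 90, 86, 85, 65, 72]
127 [229, 230, 226, 146, 151, 146, 146, 144, 146, 149, 149, 152, 147, 143, 136, 120, 85, 83, 91, 93, 92, 93, 91, 100, 137, 117, 76]
130 [233, 193, 146, 151, 148, 146, 144, 147, 150, 150, 150, 147, 140, 137, 145, 81, 89, 90, 93, 94, 96, 97, 94, 138, 137, 137, 111]
133 [158, 150, 150, 145, 145, 145, 150, 150, 149, 150, 144, 135, 140, 142, 96, 65, 88, 95, 95, 98, 99, 99, 111, 144, 128, 135, 149]
136 [152, 149, 146, 145, 147, 151, 152, 151, 149, 141, 136, 141, 128, 76, 75, 66, 71, 83, 102, 101, 101, 102, 135, 118, 147, 147, 150]
139 [147, 144, 147, 148, 151, 150, 152, 145, 136, 139, 143, 108, 69, 68, 73, 77, 77, 82, 83, 104, 107, 100, 135, 148, 148, 151, 149]
142 [145, 148, 151, 152, 151, 150, 142, 135, 143, 134, 88, 82, 85, 82, 85, 83, 86, 89, 95, 97, 100, 14
[... 534 characters left out ...]
4, 153, 145, 144]
157 [144, 150, 138, 151, 146, 147, 148, 143, 108, 98, 98, 94, 95, 112, 118, 114, 113, 112, 148, 156, 155, 155, 153, 146, 141, 147, 143]
160 [145, 134, 152, 152, 154, 149, 148, 113, 113, 111, 101, 104, 119, 117, 114, 115, 113, 112, 117, 156, 155, 152, 144, 141, 149, 129, 93]
163 [167, 147, 147, 150, 152, 154, 121, 114, 112, 109, 116, 119, 118, 114, 111, 114, 115, 116, 113, 152, 148, 141, 145, 140, 104, 93, 93]
166 [227, 210, 149, 149, 150, 121, 116, 116, 107, 118, 119, 116, 116, 115, 113, 114, 115, 114, 111, 123, 144, 148, 123, 95, 93, 96, 96]
169 [228, 229, 228, 172, 149, 114, 113, 120, 119, 117, 116, 115, 114, 116, 114, 114, 116, 112, 107, 148, 143, 96, 95, 95, 92, 87, 91]
```

Run:
```python
from h import *
m={k:np.array(v) for k,v in json.load(open("m2.json")).items()}
P=plane(m,[(154,132.5),(135.5,151.5),(144.5,160.8),(163,142)],.07)[:,:2]; print(P.round(4).tolist(),P.mean(0),[np.linalg.norm(P[i]-P[(i+1)%4]).round(4) for i in range(4)],np.arctan2(*(P[1]-P[0])[::-1]))
```

```text
[[0.4888, 0.2816], [0.4538, 0.2981], [0.4466, 0.2834], [0.4817, 0.2671]] [0.46773536 0.28253919] [np.float64(0.0387), np.float64(0.0164), np.float64(0.0388), np.float64(0.0162)] 2.7017304336401957
```

Request:
{"api": "arm_command", "payload": {"moves": [[[-0.003,-0.034,0.005],[-0.042,-0.087,0.098],0.015],[[-0.006,-0.068,0.01],[-0.084,-0.174,0.197],0.015],[[-0.009,-0.101,0.018],[-0.127,-0.261,0.295],0.015],[[-0.012,-0.135,0.025],[-0.169,-0.348,0.393],0.015],[[-0.0145,-0.169,0.035],[-0.211,-0.435,0.492],0.015]]}}

```text
time: 31.65
tool_pos: [0.4734, 0.2432, 0.3083]
tool_rot: [-3.077, -0.24, -0.219]
contact_force: [1.8, 0.1, -2.1]
opening: 0.0235
grip_force: 60.0
```

```bash
sed -i 's/W=np.array(\[.468,.284\])/W=np.array([.4677,.283])/; s/YAW=2.711/YAW=2.706/' rs.py; python3 rs.py .2
```

```text
goal [0.47333465 0.28148059 0.27718382] [-0.0155 -0.0354  0.0306] [-0.096  -0.1823  0.2212] 0.30228924199192475 at [0.4734 0.2432 0.3083] [ 0.38  0.17  1.55 -0.09  1.18  2.18]
```

Request:
{"api": "arm_command", "payload": {"moves": [[[-0.006,-0.015,0.012],[-0.04,-0.08,0.096],0.015],[[-0.012,-0.028,0.024],[-0.077,-0.146,0.177],0.015],[[-0.0155,-0.0354,0.0306],[-0.096,-0.1823,0.2212],0.015],[[-0.0155,-0.0354,0.0306],[-0.096,-0.1823,0.2212],0.015],[[-0.0155,-0.0354,0.0306],[-0.096,-0.1823,0.2212],0.015]]}}

```text
time: 32.15
tool_pos: [0.4735, 0.2803, 0.2766]
tool_rot: [-3.141, -0.051, -0.428]
contact_force: [-0.1, -0.2, -1.5]
opening: 0.0238
grip_force: 60.0
```

```bash
python3 rs.py .1
python3 - <<'E'
from rs import *
m=robot.camera_model("wrist"); o=robot.observe(); im=robot.read_camera("wrist"); cv2.imwrite("pics/w14r.png",im[:,:,::-1])
R=Rt(o); p=np.array(o["tool_pos"]); ax=R@np.r_[-np.sin(.05),0,np.cos(.05)]; print("driver axis",ax.round(3)); t=p+R@TIP; print("tip",t)
print("tip front px",proj(m,[t+R[:,0]*.013]))
ux=np.r_[np.cos(2.706),np.sin(2.706),0]; uy=np.r_[-ux[1],ux[0],0]; Wm=np.r_[W,.07]
print("well corners",proj(m,[Wm+a*.02*ux+b*.009*uy for a,b in((1,1),(1,-1),(-1,1),(-1,-1))]).round(1).tolist())
g=cv2.cvtColor(im,cv2.COLOR_RGB2GRAY)
for r in range(140,216,4): print(r,g[r,290:360:2].tolist())
sc=robot.read_camera("scene"); cv2.imwrite("pics/sc14.png",sc[:,:,::-1])
E
```

```text
goal [0.47333465 0.28148059 0.17718382] [-0.0057 -0.0009  0.0993] [-0.001  -0.0011  0.0073] 0.0074440926768357075 at [0.4735 0.2803 0.2766] [ 0.42  0.34  1.39 -0.04  1.38  2.42]
driver axis [ 0.001  0.    -1.   ]
tip [0.46796871 0.28183077 0.1994166 ]
tip front px [[323.48332516 202.76501195]]
well corners [[329.9, 199.8], [315.2, 199.7], [330.3, 167.6], [315.2, 167.5]]
140 [160, 127, 122, 126, 129, 118, 114, 117, 118, 127, 129, 127, 127, 127, 124, 131, 132, 121, 120, 121, 132, 131, 128, 126, 123, 118, 125, 121, 123, 123, 124, 126, 123, 150, 200]
144 [121, 76, 76, 63, 53, 56, 53, 53, 54, 55, 56, 55, 54, 55, 49, 50, 50, 52, 52, 49, 51, 54, 53, 54, 51, 52, 55, 50, 50, 52, 81, 128, 121, 155, 208]
148 [126, 78, 107, 127, 129, 129, 131, 133, 134, 124, 119, 123, 123, 115, 114, 115, 115, 114, 114, 114, 108, 120, 126, 130, 130, 133, 132, 133, 122, 118, 125, 106, 103, 147, 203]
152 [119, 78, 104, 125, 126, 130, 129, 131, 132, 123, 118, 119, 122, 115, 117, 115, 115, 117, 116, 117, 107, 115, 123, 127, 127, 129, 130, 131, 118, 117, 124, 111, 105, 154, 199]
156 [122, 77, 100, 127, 127, 129, 126, 
[... 1724 characters left out ...]
12, 111, 114, 115, 113, 105, 102, 98, 105, 141, 173, 179]
200 [124, 77, 68, 67, 64, 62, 82, 116, 116, 90, 58, 60, 58, 57, 56, 57, 57, 56, 54, 55, 57, 68, 61, 111, 111, 113, 114, 113, 103, 103, 96, 101, 151, 176, 172]
204 [121, 78, 68, 68, 65, 61, 102, 114, 114, 93, 60, 61, 61, 58, 56, 60, 61, 59, 61, 59, 58, 65, 62, 111, 110, 114, 116, 113, 103, 103, 97, 101, 152, 172, 169]
208 [123, 81, 68, 66, 63, 98, 110, 112, 116, 108, 59, 60, 58, 62, 62, 68, 71, 70, 72, 62, 60, 64, 63, 110, 111, 113, 116, 112, 103, 104, 99, 101, 179, 179, 179]
212 [176, 201, 163, 60, 95, 109, 110, 114, 117, 105, 54, 47, 43, 35, 24, 21, 17, 11, 17, 19, 39, 49, 49, 98, 111, 115, 113, 114, 99, 102, 129, 177, 176, 177, 178]
```

The well's mouth is at columns 316–330, rows 167–198, within 2 px of the prediction. Lowering the driver in.

Request:
{"api": "arm_command", "payload": {"moves": [[[-0.002,-0.001,0.03],[0,0,0.007],0.015],[[-0.0035,-0.001,0.06],[0,0,0.007],0.015],[[-0.005,-0.001,0.09],[0,0,0.007],0.015],[[-0.0062,-0.001,0.11],[0,0,0.007],0.015],[[-0.0062,-0.001,0.11],[0,0,0.007],0.015]]}}

```text
time: 32.75
tool_pos: [0.4718, 0.2806, 0.1656]
tool_rot: [3.14, -0.049, -0.436]
contact_force: [-1.2, -0.5, -1.0]
opening: 0.0237
grip_force: 60.0
```

```bash
python3 rs.py .04
```

```text
goal [0.47333465 0.28148059 0.11718382] [-0.0014 -0.0015  0.0485] [ 0.0013  0.0012 -0.0006] 0.0018737434207067708 at [0.4718 0.2806 0.1656] [ 0.42  0.43  1.57 -0.04  1.11  2.44]
```

Request:
{"api": "arm_command", "payload": {"moves": [[[-0.001,-0.0015,0.01],[0,0,0],0.015],[[-0.001,-0.0015,0.02],[0,0,0],0.015],[[-0.001,-0.0015,0.03],[0,0,0],0.015],[[-0.0014,-0.0015,0.04],[0,0,0],0.015],[[-0.0014,-0.0015,0.04],[0,0,0],0.015]]}}

```text
time: 33.25
tool_pos: [0.4739, 0.2825, 0.126]
tool_rot: [3.141, -0.05, -0.436]
contact_force: [-0.3, -0.3, -2.1]
opening: 0.024
grip_force: 60.0
```

```bash
python3 rs.py .014
```

```text
goal [0.47333465 0.28148059 0.09118382] [-0.0018  0.0011  0.0347] [ 0.0001  0.0004 -0.0005] 0.0006987644919807129 at [0.4739 0.2825 0.126 ] [ 0.42  0.48  1.62 -0.04  1.02  2.45]
```

Request:
{"api": "arm_command", "payload": {"moves": [[[-0.0005,0.0005,0.009],[0,0,0],0.015],[[-0.001,0.0005,0.018],[0,0,0],0.015],[[-0.0015,0.001,0.027],[0,0,0],0.015],[[-0.0018,0.001,0.033],[0,0,0],0.015],[[-0.0018,0.001,0.033],[0,0,0],0.015]]}}

```text
time: 33.75
tool_pos: [0.4736, 0.2818, 0.0933]
tool_rot: [-3.141, -0.05, -0.436]
contact_force: [-0.9, 0.0, -1.0]
opening: 0.024
grip_force: 60.0
```

Request:
{"api": "arm_command", "payload": {"moves": [[[0,0,0.0015],[0,0,0],0.015],[[0,0,0.003],[0,0,0],0.015],[[0,0,0.003],[0,0,0],0.015],[[0,0,0.003],[0,0,0],0.015],[[0,0,0.003],[0,0,0],0.015]]}}

```text
time: 34.25
tool_pos: [0.4744, 0.2821, 0.0917]
tool_rot: [-3.139, -0.052, -0.436]
contact_force: [0.1, 0.3, -2.1]
opening: 0.0235
grip_force: 60.0
```

Request:
{"api": "arm_command", "payload": {"moves": [[[0,0,0.002],[0,0,0],0.015],[[0,0,0.003],[0,0,0],0.015],[[0,0,0.004],[0,0,0],0.015],[[0,0,0.004],[0,0,0],0.015],[[0,0,0.004],[0,0,0],0.015]]}}

```text
time: 34.75
tool_pos: [0.4747, 0.2822, 0.0906]
tool_rot: [-3.138, -0.053, -0.436]
contact_force: [-8.0, -2.0, 21.9]
opening: 0.0239
grip_force: 60.0
```

Request:
{"api": "arm_command", "payload": {"moves": [[[0,0,-0.0035],[0,0,0],0.015],[[0,0,-0.0035],[0,0,0],0.03],[[0,0,-0.0035],[0,0,0],0.05],[[0,0,-0.0035],[0,0,0],0.06],[[0,0,-0.0035],[0,0,0],0.06]]}}

```text
time: 35.25
tool_pos: [0.4743, 0.282, 0.0906]
tool_rot: [-3.14, -0.051, -0.436]
contact_force: [-0.5, 0.4, -0.2]
opening: 0.0494
grip_force: 0.0
```

Request:
{"api": "arm_command", "payload": {"moves": [[[0,0,-0.0035],[0,0,0],0.06],[[0,0,-0.005],[0,0,0],0.065],[[0,0,-0.02],[0,0,0],0.065],[[0,0,-0.05],[0,0,0],0.065],[[0,0,-0.09],[0,0,0],0.065]]}}

```text
time: 35.75
tool_pos: [0.4691, 0.2834, 0.1804]
tool_rot: [3.141, -0.049, -0.436]
contact_force: [0.5, 0.7, 0.2]
opening: 0.0649
grip_force: 0.0
```

Request:
{"api": "arm_command", "payload": {"moves": [[[0,0,-0.04],[0,0,0],0.065],[[0,0,-0.08],[0,0,0],0.065],[[0,0,-0.12],[0,0,0],0.065],[[0,0,-0.12],[0,0,0],0.065],[[0,0,-0.12],[0,0,0],0.065]]}}

```text
time: 36.25
tool_pos: [0.4645, 0.2863, 0.3016]
tool_rot: [-3.138, -0.053, -0.436]
contact_force: [-0.5, 0.9, -1.1]
opening: 0.0649
grip_force: 0.0
```

Run:
```python
from h import *
o=robot.observe(); print(o["tool_pos"],o["contact_force"],o["opening"])
im=robot.read_camera("wrist")[:,:,::-1]; m=robot.camera_model("wrist"); cv2.imwrite("pics/w15r.png",im)
g=cv2.cvtColor(im,cv2.COLOR_BGR2GRAY)
W=np.array([.4677,.283])
print("pred collar ctr, top ctr",proj(m,[[*W,.076],[*W,.146]]).round(1).tolist())
k=(g<45).astype(np.uint8); k[240:]=0
n,l,s,c=cv2.connectedComponentsWithStats(k)
for i in range(1,n):
    if s[i,4]>150: print(s[i],c[i].round(1))
q=proj(m,[[*W,.146]])[0].astype(int)
for r in range(q[1]-50,min(q[1]+50,399),4):
    xs=np.where(g[r,q[0]-60:q[0]+60]<45)[0]+q[0]-60; print(r,(xs.min(),xs.max(),len(xs)) if len(xs) else None,end="; ")
a=cv2.imread("pics/top0.png").astype(int); b=robot.read_camera("top")[:,:,::-1]; cv2.imwrite("pics/top1.png",b)
s0=cv2.imread("pics/scene0.png"); s1=robot.read_camera("scene")[:,:,::-1]; cv2.imwrite("pics/sc15.png",s1)
for nm,x in(("s0",s0),("s1",s1)):
    gg=cv2.cvtColor(np.ascontiguousarray(x),cv2.COLOR_BGR2GRAY); print("\n",nm,[(r,(lambda z:(z.min()+372,z.max()+372) if len(z) else None)(np.where(gg[r,372:396]<35)[0])) for r in range(164,198,3)])
```

```text
[0.4645181  0.28632953 0.30155569] [-0.52453373  0.85836813 -1.07534134] 0.0649446368358283
pred collar ctr, top ctr [[323.8, 172.2], [323.8, 184.6]]
[ 148    0   66   90 3635] [177.9  44.3]
[362   0  66  87 202] [391.3  38.5]
[471   0  21  12 156] [479.9   4.5]
[ 305  153   38   47 1333] [323.3 175.3]
134 None; 138 None; 142 None; 146 None; 150 None; 154 (np.int64(317), np.int64(330), 14); 158 (np.int64(311), np.int64(336), 26); 162 (np.int64(308), np.int64(339), 32); 166 (np.int64(306), np.int64(341), 36); 170 (np.int64(305), np.int64(342), 38); 174 (np.int64(305), np.int64(342), 38); 178 (np.int64(306), np.int64(341), 36); 182 (np.int64(307), np.int64(339), 33); 186 (np.int64(311), np.int64(336), 26); 190 (np.int64(313), np.int64(334), 22); 194 (np.int64(313), np.int64(334), 22); 198 (np.int64(314), np.int64(332), 19); 202 None; 206 None; 210 None; 214 None; 218 None; 222 None; 226 None; 230 None; 
 s0 [(164, None), (167, (np.int64(382), np.int64(387))), (170, (np.int64(381), np.int64(388))), (173, (np.int64(380), np.int64(387))), (176, (np.int64(380), np.int64(387))), (179, (np.int64(379), np.int64(387))), (182, (np.int64(376), np.int64(387))), (185, (np.int64(375), np.int64(389))), (188, (np.int64(375), np.int64(388))), (191, (np.int64(379), np.int64(385))), (194, None), (197, None)]

 s1 [(164, None), (167, (np.int64(382), np.int64(388))), (170, (np.int64(381), np.int64(388))), (173, (np.int64(381), np.int64(388))), (176, (np.int64(380), np.int64(388))), (179, (np.int64(380), np.int64(387))), (182, (np.int64(376), np.int64(388))), (185, (np.int64(375), np.int64(389))), (188, (np.int64(376), np.int64(389))), (191, (np.int64(379), np.int64(385))), (194, None), (197, None)]
```

Run:
```python
from h import *
for a,b,rois in(("scene0","sc15",{"bowl":(235,275,185,230),"vase":(280,330,170,220),"pad":(230,270,385,435),"potregion":(235,282,288,335)}),):
    x=cv2.imread(f"pics/{a}.png").astype(float); y=cv2.imread(f"pics/{b}.png").astype(float)
    for n,(r0,r1,c0,c1) in rois.items():
        p,s=cv2.phaseCorrelate(x[r0:r1,c0:c1].mean(2),y[r0:r1,c0:c1].mean(2)); print(n,np.round(p,2),round(s,2))
print(robot.hand_in())
```

```text
bowl [0.48 0.03] 0.99
vase [-0.01 -0.01] 0.99
pad [ 0.18 -0.13] 0.7
potregion [-0.16  0.14] 0.91
the job is handed in; nothing more can be done
None
```

I handed the job in at about 36 s: clamp loosened to its stop, feeler bar set on the rim, clamp re-tightened (0.95 Nm at its stop), and the driver back upright in its stand. I read the bar's contact from screw torque, about 3–6 N by estimate after I eased it back from about 10 N, and I could not confirm it visually. The pot, vase and tag pad look unmoved; the bowl's image matched to within half a pixel (roughly 1 mm).

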